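# Load the negative carrier on the pinned press and work its pedal

### The job

Take the black negative carrier out of its grey store and load it into the blue-headed press, red handle towards the front, so that both pins come up through its holes and it lies flat on the bed; let go of it. Then, with the gripper, press the yellow pedal right down to its stop, keep it there for about two seconds and let it come fully up again, leaving the carrier in place on the pins. Do not knock over or shift the cans, bottles, loupe and black cap that stand about.

Things in the scene. Friction and masses are not known exactly. Their poses are not given: they have to be found in the camera images.
- carrier: Loose negative carrier, 90 g. Black plate 100 (x) x 80 (y) x 6 mm, origin at the centre of its underside, z up. 12 mm square holes through it at x 0, y +28 and -28 mm; amber window. A 22 mm wide stem runs to -x to the red handle block; aluminium grip block at +x. Total x -117 to +75 mm. Starts in the store, red handle under the hood: take it there by the aluminium block.
- handle (a point): Red handle block of the carrier, 14 x 24 x 30 mm high from the carrier's underside; this point is at carrier x -110 mm, 18 mm above the underside. Pinch across its y faces (24 mm). In the press, hold the carrier here: the head stands over the other end. Axes as the carrier.
- tail (a point): Aluminium grip block at the other end of the carrier, 18 x 24 x 20 mm high; this point is at carrier x +66 mm, 12 mm above the underside. Pinch across its y faces (24 mm). Axes as the carrier.
- store: Grey store, fixed, on the left or right; origin on the table under its middle, open to its -x. Floor 4 mm thick, x -60 to +88 mm; side rails 16 mm high, 86 mm apart; hood over x +20 to +88 mm, underside 43, top 48 mm above the table. The carrier lies in it half turned, origin at about x -40, grip block out at x -106; drawn 60 mm straight to -x its handle clears the hood.
- press: Fixed press, front -x, origin on the table under the pins' midpoint. Base x -58 to 130, y +-65; bed top 20 mm up. Pins 8 mm thick, tapered, at x 0, y +-28, 12 mm above the bed. Head x -30 to 124, y +-32, underside 85 mm up; platen 40 x 36, underside 70 mm up, sinks with the pedal. Column from x 84, so load from the front, grip block first, over the pins, then lower.
- press_seat (a point): Point on the bed top midway between the pins (press axes). Seated, the carrier's origin and axes match this point's.
- pedal_unit: Pedal unit, fixed: steel base 180 (x) x 100 (y) x 10 mm, origin under its middle on the table; hinge along y at x +66 mm, 30 mm above the table. The yellow pedal reaches from there towards -x and rises towards its front end. It may stand on the left or on the right, on the side where the store is not.
- tread (a point): Middle of the black rubber tread pad on top of the pedal (pad 70 x 66 mm), 105 mm from the hinge; moves with the pedal. About 72 mm above the table when up and 45 mm at the stop.
- treadle (a joint): Pedal angle: 0 up, 0.26 rad at its stop (down). A spring lifts it; about 12 N on the tread holds it at the stop.
- film_can_a: Film can, black with grey cap, 34 mm wide, 51 mm high. Loose bystander, origin at the centre of its underside; leave alone.
- film_can_b: Film can, white with black cap, 34 mm wide, 51 mm high. Loose bystander, origin at the centre of its underside; leave alone.
- film_can_c: Film can, black with orange cap, 34 mm wide, 51 mm high. Loose bystander, origin at the centre of its underside; leave alone.
- bottle_wetting: Small brown bottle, white cap, 43 mm wide, 82 mm high. Loose bystander, origin at the centre of its underside; leave alone.
- loupe: Loupe, black on clear, 47 mm wide, 42 mm high. Loose bystander, origin at the centre of its underside; leave alone.
- bottle_fixer: Brown bottle, black cap, 62 mm wide, 115 mm high. Loose bystander, origin at the centre of its underside; leave alone.
- seal_cap: Black plug cap lying flat in the middle of the table, 55 mm wide, 14 mm high. Loose bystander, origin at the centre of its underside; leave alone.

How it is judged:
By the outcome, as a careful person would: the job done as asked, in the order asked, and still so for the second after the job is handed in, with the robot touching nothing.
It also fails if it takes over 72 s, if anything falls off the work surface, if the arm or the gripper's body presses on something with over 40 N, if the wrist force passes 120 N, or if a joint passes its speed limit or range.

### The arm

A 6-joint arm with a two-finger parallel gripper is mounted at the origin on a cart in front of the work surface, level with it; the furniture and walls round the work are solid. World frame = base frame: x ahead of the robot, y to its left, z up, the work surface at z = 0. Lengths are in m, angles in rad, forces in N, time in s.
With the tool pointing down it reaches from about 0.35 to 0.875 m from the base axis. Payload 4.2 kg.
Tool frame: the origin (TCP) lies midway between the tips of the shut fingers; the grasp point (between the pads) lies 19 mm behind it (r.grasp_offset is the distance from the TCP to the grasp point, in m); x points along the fingers, z is the direction in which the jaws open and shut, and the axes are right-handed (so a half turn about x gives the same grasp; the last joint's range is limited). The gripper opens to 85 mm and grips with 20 to 120 N. Pads are 22 mm wide; open, the fingers measure 114 mm over their backs; the gripper's body (76 mm by 85 mm) begins 54 mm behind the grasp point. The pads swing forward as they close: fully open they stand 13 mm farther back than shut.
Start: joints at [-0.948, 0.385, 0.008, 0, -1.194, -0.259], TCP at [0.222, -0.584, 0.231] pointing down, gripper open.
Joint ranges: [-3.14, 3.14], [-1.21, 2.06], [-1.07, 1.41], [-3.16, 2.05], [-2.99, -0.16], [-3.1, 3.1]. Speed limits (rad/s): [2.79, 2.79, 3.14, 3.14, 3.14, 3.14].

### API

Orientations are given as [roll, pitch, yaw] about the fixed x, y, z axes, in that order (R = Rz(yaw) Ry(pitch) Rx(roll)).
In Python, from workcell import r, imaging, masks_of, mark_of gives the robot as it stands.
- The arm moves only by the tool step_arm, never from a script. Its arguments are lists of equal length, an entry for each row: "delta_pos": the shift along the tool's x, y, z in m, a list of three; "turn": the turn, a rotation vector about the tool's x, y, z in rad, a list of three; "gripper": the closure, from 0 (fully open) to 1 (shut). A call has 1 to 10 rows; each row is the pose to reach, as a shift and turn from the pose commanded when the call began, along the tool's axes at that moment; what a row does not reach only later rows make up. A row lasts 1/12 s, in which the tool goes at most 41.7 mm and 7.16 degrees, less where a joint would pass 70% of its speed; a pose out of reach is approached as far as the arm can. A call with a gripper value outside its range is refused whole. The fingers move at their own pace and stop on an object; the grip force is fixed at half the most. Time passes only in rows, so rows that repeat a pose let the fingers close. It gives the time, the measured TCP pose, the force and the opening at its end, in the units of the state.
- r.state(): the state, without advancing time (a new reading comes with each control period).
- imaging.snapshot(name): name is "scene" or "top"; returns a dict with "frame" (480x640x3 uint8, blue, green, red), "fx", "fy", "cx", "cy" (pixels), "camera_from_world" (4x4, takes a point from world to camera coordinates). Camera axes: x right, y down, z forward; pixel columns grow to the right and rows downward; lengths in m; the calibration is good to about 2 mm. A picture is of the moment at which its call begins. There is no depth.
- r.close_job(): hands the job in, once; it reports no verdict.
Trained networks look in a picture, given as the dict that the camera call returned (one of the last four; its "shot" number tells which), for a name from the list of things; names that differ only in an ending like _2 or _b are one class to them, and where a whole thing is asked for, a point or a joint stands for the part that bears it (a point fixed in the world has none). Each returns a list of dicts, best first, with "score" (0 to 1); they miss things now and then, are a little off and sometimes report something else, mostly with a low value. They report only what shows in the picture. A call takes as long as a camera call.
- masks_of(label, picture): "pixels" (480x640 bool, what is visible of it).
- mark_of(label, picture): "xyz" ([x, y, z] in m, in world coordinates, good to about 4 mm: a listed point, or the origin of a listed thing).
The state is a dict: "t": time; "joint_positions": joint angles; "qd": joint speeds; "joint_efforts": joint torques, N m; "eef_pos": TCP position; "tcp_rot": TCP orientation; "wrist_force": force on the tool from outside, world axes, zero at the start; "wrist_torque": the same for the moment, N m; "grip_width": finger opening in m.
Only numpy, scipy, OpenCV 4.12 (cv2) and the standard library are available. Lean on these libraries where they do the work, as an engineer would, in place of code of your own. Each camera call takes 0.05 s, during which the arm holds its last target.

## Working session

There is one attempt and no reset: what is moved stays moved. The work goes in short steps, Python scripts to look and compute and a tool call to move; the robot and the scene stay as the last step left them, time stands still between calls to the robot, and variables do not carry over. Pictures are saved under pics/ and viewed, and the job is handed in when it is done.

Besides the shell and the picture viewer there is one more tool, called after "Emit:" by a JSON object that holds its "op" and its "data". step_arm: Moves the arm, as the interface text tells. Its arguments: {"type":"object","properties":{"delta_pos":{"type":"array"},"turn":{"type":"array"},"gripper":{"type":"array"}},"required":["delta_pos","turn","gripper"]}

```bash
ls; mkdir -p pics; cat > h.py <<'E'
import numpy as np, cv2
from workcell import r, imaging, masks_of, mark_of
def snap(name, fn):
    p=imaging.snapshot(name); cv2.imwrite('pics/'+fn, p['frame']); return p
def px(p, w):
    w=np.asarray(w,float); c=p['camera_from_world']@np.append(w,1); return np.array([p['fx']*c[0]/c[2]+p['cx'], p['fy']*c[1]/c[2]+p['cy']])
def ray(p,u,v,z):
    T=np.linalg.inv(p['camera_from_world']); d=T[:3,:3]@np.array([(u-p['cx'])/p['fx'],(v-p['cy'])/p['fy'],1]); o=T[:3,3]
    return o+d*(z-o[2])/d[2]
E
python3 - <<'E'
from h import *
s=r.state(); print({k:np.round(v,3) for k,v in s.items()}, r.grasp_offset)
a=snap('scene','s0.png'); b=snap('top','t0.png')
for n in ['carrier','handle','tail','store','press','press_seat','pedal_unit','tread','film_can_a','bottle_wetting','loupe','bottle_fixer','seal_cap']:
    for nm,p in (('s',a),('t',b)):
        print(n,nm,[(np.round(m['xyz'],3).tolist(),round(m['score'],2)) for m in mark_of(n,p)][:4])
E
```

```text
pics
{'t': np.float64(0.0), 'joint_positions': array([-0.948,  0.386,  0.007, -0.   , -1.194, -0.259]), 'qd': array([-0.   , -0.001, -0.001, -0.001,  0.001,  0.002]), 'joint_efforts': array([ 1.0000e-03, -3.9229e+01,  1.8839e+01,  4.1860e+00, -5.0000e-03,
       -0.0000e+00]), 'eef_pos': array([ 0.222, -0.584,  0.23 ]), 'tcp_rot': array([0.06 , 1.569, 1.995]), 'wrist_force': array([ 0.544, -0.975,  0.544]), 'wrist_torque': array([-0.073,  0.012, -0.009]), 'grip_width': np.float64(0.085)} 0.0187
carrier s [([0.518, 0.269, 0.004], 0.82)]
carrier t [([0.517, 0.269, 0.007], 0.89)]
handle s [([0.62, 0.243, 0.023], 0.73)]
handle t []
tail s [([0.513, -0.262, 0.072], 0.36)]
tail t [([0.456, 0.284, 0.018], 0.96), ([0.643, 0.087, 0.0], 0.49)]
store s [([0.556, 0.26, -0.002], 0.64), ([0.424, 0.428, -0.0], 0.46), ([0.519, 0.266, 0.006], 0.28)]
store t [([0.562, 0.26, -0.0], 0.66), ([0.624, -0.007, 0.001], 0.47)]
press s [([0.627, -0.011, 0.0], 0.81)]
press t [([0.625, -0.007, -0.001], 0.67)]
press_seat s [([0.627, -0.008, 0.025], 0.82), ([0.623, -0.008, -0.0], 0.48), ([0.51, -0.435, -0.003], 0.
[... 373 characters left out ...]
27, -0.0], 0.54), ([0.625, -0.106, 0.001], 0.54), ([0.64, 0.087, -0.005], 0.52)]
film_can_a t [([0.629, -0.106, 0.0], 0.54), ([0.424, 0.433, -0.001], 0.52), ([0.642, 0.085, 0.001], 0.41)]
bottle_wetting s [([0.581, 0.484, 0.002], 0.93), ([0.498, 0.075, 0.002], 0.51)]
bottle_wetting t [([0.589, 0.478, 0.001], 0.57)]
loupe s [([0.414, -0.433, 0.001], 0.86), ([0.557, 0.261, 0.001], 0.67)]
loupe t [([0.411, -0.435, -0.004], 0.57), ([0.59, 0.478, 0.002], 0.5), ([0.645, 0.086, -0.0], 0.3)]
bottle_fixer s [([0.511, -0.432, -0.003], 0.9)]
bottle_fixer t [([0.51, -0.433, 0.001], 0.76)]
seal_cap s [([0.497, 0.077, 0.002], 0.7)]
seal_cap t [([0.496, 0.075, -0.002], 0.6), ([0.626, -0.007, 0.018], 0.47)]
```

View pics/s0.png

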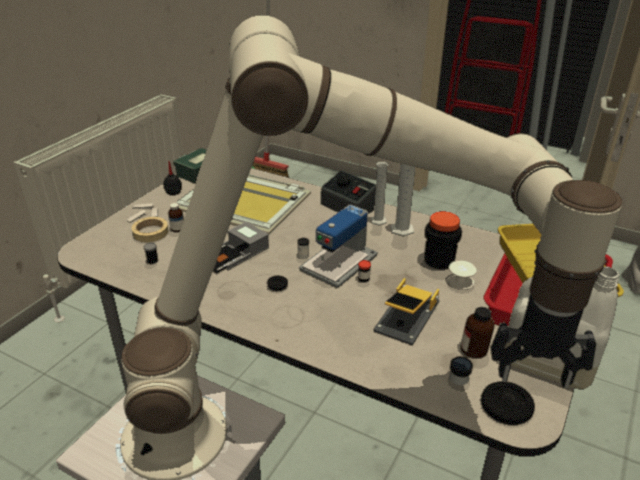

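View pics/t0.png

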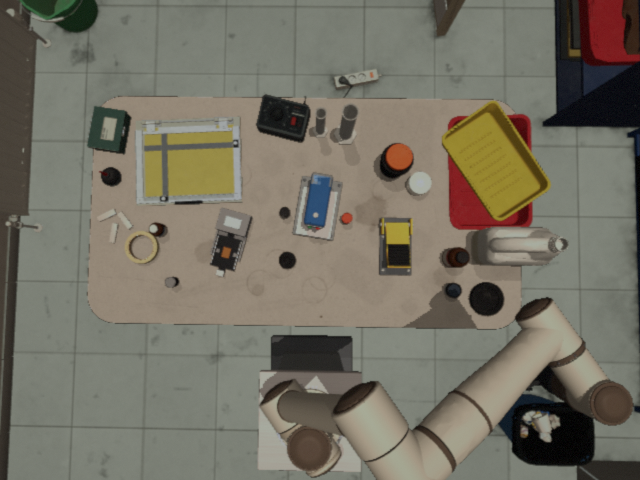

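The top view shows the store and carrier at about (230,240), press at (317,205), pedal at (396,245), seal cap at (287,260), with cans at (285,213), (346,218) and (172,282). I'll zoom in for the orientations.

```bash
python3 - <<'E'
from h import *
b=snap('top','t1.png'); a=snap('scene','s1.png')
f=b['frame']
c=cv2.resize(f[190:300,190:430],None,fx=3.3,fy=3.3,interpolation=cv2.INTER_CUBIC); cv2.imwrite('pics/t1z.png',c)
c=cv2.resize(a['frame'][190:350,190:460],None,fx=2.9,fy=2.9,interpolation=cv2.INTER_CUBIC); cv2.imwrite('pics/s1z.png',c)
print(b['fx'],b['camera_from_world'])
for n in ['store','press','pedal_unit','carrier','tread','tail']:
    for nm,p in (('t',b),('s',a)):
        for m in masks_of(n,p)[:2]:
            k=m['pixels']; ys,xs=np.nonzero(k)
            print(n,nm,round(m['score'],2),k.sum(),xs.mean().round(1),ys.mean().round(1), cv2.minAreaRect(np.stack([xs,ys],1).astype(np.float32)))
for n in ['film_can_b']:
    for nm,p in (('t',b),('s',a)): print([(np.round(m['xyz'],3).tolist(),round(m['score'],2)) for m in mark_of(n,p)])
E
```

```text
496.34429470515516 [[ 0.0146757  -0.99977017 -0.01562791  0.01006004]
 [-0.99801087 -0.01368794 -0.0615382   0.57546567]
 [ 0.06131015  0.01649994 -0.99798237  1.53194567]
 [ 0.          0.          0.          1.        ]]
store t 0.84 842 234.1 225.5 ((230.95144653320312, 233.22634887695312), (32.56363296508789, 44.8504524230957), 16.50436019897461)
store t 0.58 227 453.1 289.9 ((453.0, 290.0), (14.0, 18.0), 90.0)
store s 0.84 1056 246.2 241.6 ((241.5062255859375, 242.3996124267578), (34.731040954589844, 52.528953552246094), 59.85861587524414)
press t 0.92 2521 317.6 206.5 ((317.82293701171875, 205.1431121826172), (41.250389099121094, 65.36666107177734), 9.865806579589844)
press t 0.56 234 287.5 260.1 ((287.5, 260.0), (17.0, 16.0), 0.0)
press s 0.59 3630 339.6 246.9 ((343.6466369628906, 245.53732299804688), (65.38951110839844, 82.39262390136719), 23.025493621826172)
pedal_unit t 0.61 1863 395.9 246.0 ((396.4999694824219, 246.5), (32.99999237060547, 56.99999237060547), 0.0)
pedal_unit s 0.75 2470 407.0 313.1 ((407.56048583984375, 311.7490234375), (47.31193161010742, 64.6932983398437
[... 591 characters left out ...]
244140625, 298.29998779296875), (41.7420654296875, 25.930675506591797), 18.434947967529297)
tail t 0.86 843 225.9 253.0 ((225.58291625976562, 254.2849884033203), (25.39842987060547, 43.41655731201172), 14.74356460571289)
tail t 0.46 2623 317.6 206.6 ((317.9717102050781, 205.6509246826172), (42.44778823852539, 66.52815246582031), 10.619654655456543)
tail s 0.57 502 228.6 256.0 ((228.3588409423828, 254.1352996826172), (19.480911254882812, 42.33646774291992), 57.528804779052734)
[([0.632, -0.104, -0.0], 0.68), ([0.422, 0.435, 0.0], 0.49), ([0.643, 0.086, -0.001], 0.4)]
[([0.641, 0.087, -0.003], 0.76), ([0.624, -0.104, -0.001], 0.76), ([0.422, 0.429, 0.003], 0.61), ([0.497, 0.076, 0.003], 0.37)]
```

View pics/t1z.png

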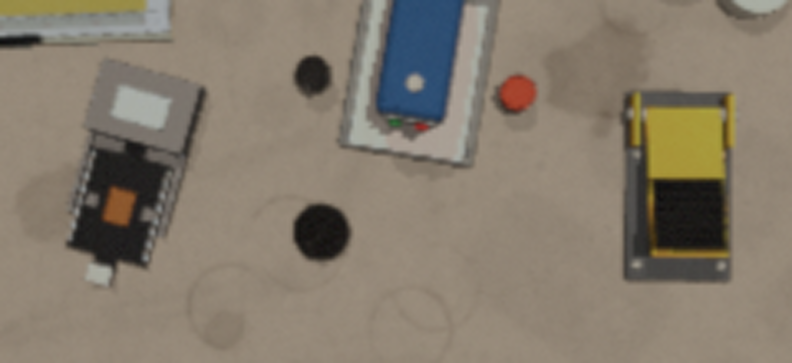

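View pics/s1z.png

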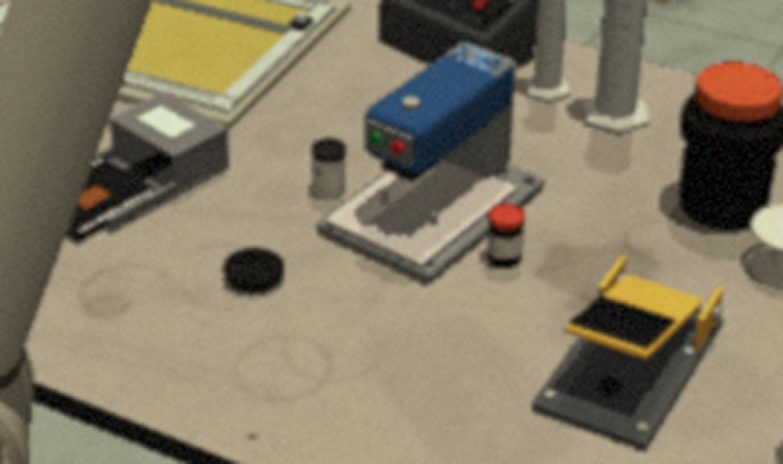

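```bash
cat >> h.py <<'E'
import pickle
def avg(name,n=5):
    ps=[imaging.snapshot(name) for _ in range(n)]
    p=dict(ps[-1]); p['avg']=np.mean([q['frame'].astype(np.float32) for q in ps],0); return p
def T2(x,y,yaw,pts):
    pts=np.asarray(pts,float); c,s=np.cos(yaw),np.sin(yaw)
    o=pts.copy(); o[...,0]=x+c*pts[...,0]-s*pts[...,1]; o[...,1]=y+s*pts[...,0]+c*pts[...,1]; return o
def pxs(p,W):
    W=np.asarray(W,float); C=W@p['camera_from_world'][:3,:3].T+p['camera_from_world'][:3,3]
    return np.stack([p['fx']*C[...,0]/C[...,2]+p['cx'],p['fy']*C[...,1]/C[...,2]+p['cy']],-1)
def zoom(p,x0,y0,w,h,k,fn,lines=(),pts=()):
    f=p.get('avg',p['frame']).astype(np.float32)
    c=cv2.resize(f[y0:y0+h,x0:x0+w],None,fx=k,fy=k,interpolation=cv2.INTER_CUBIC).clip(0,255).astype(np.uint8)
    for l,col in lines:
        q=((pxs(p,l)-[x0,y0]+0.5)*k*16).round().astype(np.int32)
        cv2.polylines(c,[q.reshape(-1,1,2)],False,col,1,cv2.LINE_AA,4)
    cv2.imwrite('pics/'+fn,c)
def box(x0,x1,y0,y1,z):
    return [[x0,y0,z],[x1,y0,z],[x1,y1,z],[x0,y1,z],[x0,y0,z]]
E
python3 - <<'E'
from h import *
print(r.state()['t'])
a=avg('top',5); b=avg('scene',5)
pickle.dump((a,b),open('av0.pkl','wb'))
P=(0.625,-0.008,-0.165); 
L=[(T2(*P,box(-.058,.130,-.065,.065,0.0)),(0,255,0)),(T2(*P,box(-.058,.130,-.065,.065,0.02)),(0,255,255)),(T2(*P,box(-.030,.124,-.032,.032,0.085)),(255,0,255))]
zoom(a,285,165,70,85,8,'p_t.png',L); zoom(b,290,195,100,100,6,'p_s.png',L)
print(r.state()['t'])
E
```

```text
2.2
2.7
```

View pics/p_t.png

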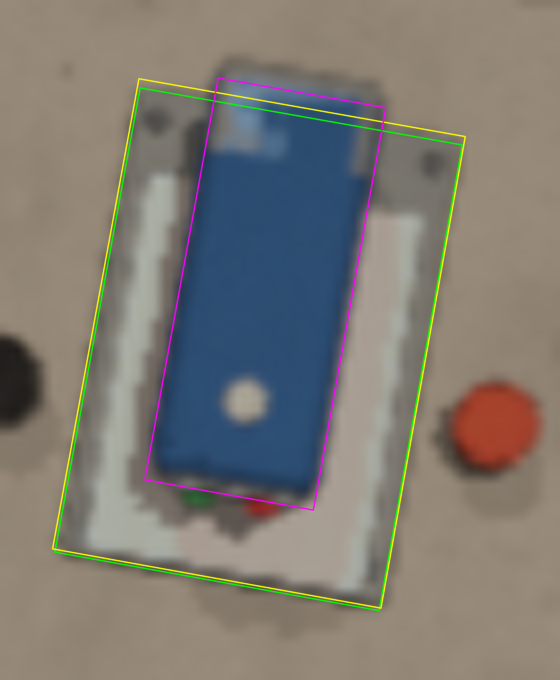

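View pics/p_s.png

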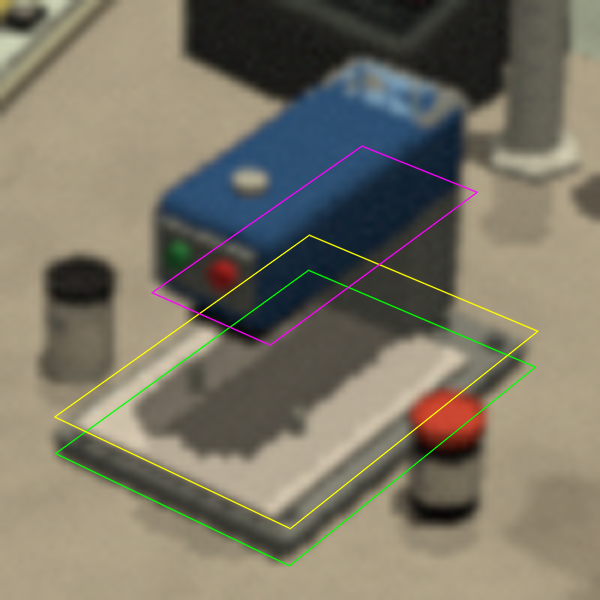

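```bash
python3 - <<'E'
from h import *
a,b=pickle.load(open('av0.pkl','rb'))
P=(0.625,-0.008,-0.165)
for p,o,k in ((a,(285,165),8),(b,(290,195),6)):
    for y in (.028,-.028):
        print((pxs(p,T2(*P,[[0,y,.02],[0,y,.032]]))-o+.5)*k)
P=(0.625,-0.008,-0.165)
L=[(T2(*P,[[0,y,.02],[0,y,.032]]),(0,0,255)) for y in (.028,-.028)]
zoom(b,305,230,60,50,12,'p_s2.png',L)
E
```

```text
[[171.96826554 419.33277836]
 [171.47187818 416.34395207]]
[[313.15094399 444.66316564]
 [313.75379968 441.86877812]]
[[201.35513133 386.93060467]
 [201.42996522 364.90664043]]
[[301.89059878 432.75211471]
 [302.39725892 410.52460455]]
```

View pics/p_s2.png

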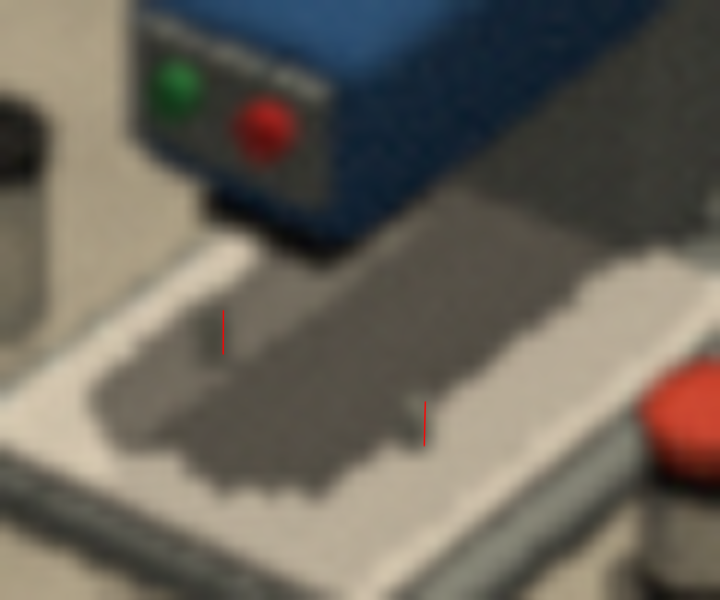

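```bash
python3 - <<'E'
from h import *
a,b=pickle.load(open('av0.pkl','rb'))
f=b['avg']
c=f[250:275,315:350]; g=np.clip((c-50)*2.2,0,255)
g=cv2.resize(g,None,fx=22,fy=22,interpolation=cv2.INTER_CUBIC).clip(0,255).astype(np.uint8)
for i in range(0,35,5): cv2.putText(g,str(315+i),(i*22,10),0,.4,(0,255,0),1); cv2.line(g,(i*22,0),(i*22,4),(0,255,0))
for i in range(0,25,5): cv2.putText(g,str(250+i),(0,i*22+10),0,.4,(0,255,0),1)
cv2.imwrite('pics/pins.png',g)
E
```

```text
(no output)
```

View pics/pins.png

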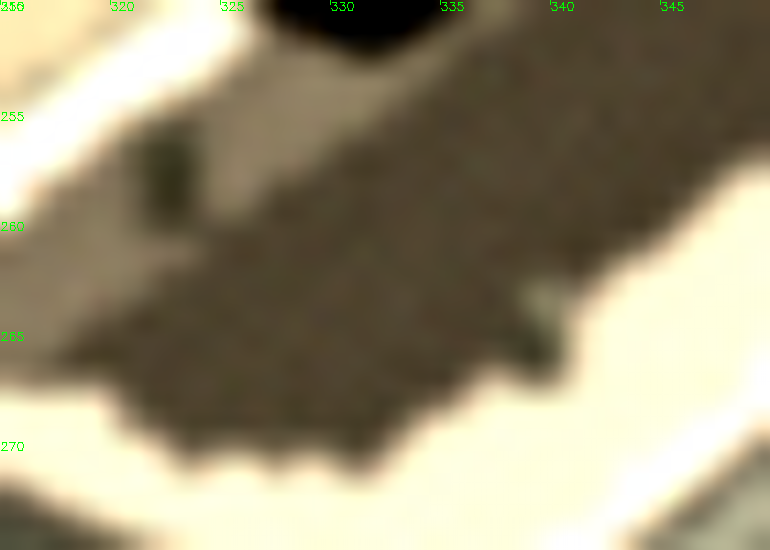

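```bash
cat >> h.py <<'E'
from scipy.optimize import minimize, least_squares
from scipy.ndimage import map_coordinates
def edge_offsets(p,A,B,n=40,half=3.0,trim=0.08,sign=None):
    """distance (px) along normal of strongest gradient, per sample, for world segment A-B"""
    f=cv2.GaussianBlur(cv2.cvtColor(p['avg'].clip(0,255).astype(np.uint8),cv2.COLOR_BGR2GRAY).astype(np.float32),(0,0),0.7)
    q=pxs(p,np.array([A,B])); d=q[1]-q[0]; L=np.hypot(*d); d/=L; nrm=np.array([-d[1],d[0]])
    t=np.linspace(trim,1-trim,n); s=np.arange(-half,half+.01,.1)
    P=q[0]+np.outer(t,d)*L
    S=P[:,None]+s[None,:,None]*nrm
    v=map_coordinates(f,[S[...,1],S[...,0]],order=3)
    m=np.median(v,0)
    g=np.gradient(m,s)
    return s,m,g,nrm
E
python3 - <<'E'
from h import *
a,b=pickle.load(open('av0.pkl','rb'))
P=(0.625,-0.008,-0.165)
z=0.01
c=T2(*P,box(-.058,.130,-.065,.065,z))
for nm,i,j in (('right',0,1),('left',2,3),('front',3,4)):
    A,B=c[i],c[j]
    for tr in [(0.05,.5),(.5,.95),(.05,.95)]:
        A2=A+(B-A)*tr[0]; B2=A+(B-A)*tr[1]
        s,m,g,n=edge_offsets(a,A2,B2,trim=0,half=5)
        print(nm,tr,'n',n.round(2)); print(' '.join(f'{x:.0f}' for x in m[::5])); k=np.argsort(-abs(g))[:1]; print('max g at',s[k],g[k])
E
```

```text
right (0.05, 0.5) n [0.98 0.18]
162 163 161 156 146 135 127 122 118 117 118 121 126 131 135 137 138 138 138 138 137
max g at [-3.] [-23.611984]
right (0.5, 0.95) n [0.98 0.18]
161 161 156 147 136 127 120 117 115 115 118 124 130 135 137 138 139 139 139 139 139
max g at [-3.1] [-22.483292]
right (0.05, 0.95) n [0.98 0.18]
162 162 159 152 143 132 123 119 116 116 118 123 129 133 136 138 138 138 139 138 138
max g at [-2.4] [-23.318176]
left (0.05, 0.5) n [-0.98 -0.18]
166 163 156 145 134 125 118 114 111 111 116 123 130 134 137 138 138 138 138 138 138
max g at [-3.5] [-23.88977]
left (0.5, 0.95) n [-0.98 -0.18]
166 162 153 143 133 124 118 113 111 113 120 127 132 136 137 137 137 136 134 129 126
max g at [-3.5] [-21.074142]
left (0.05, 0.95) n [-0.98 -0.18]
166 162 154 143 132 123 117 113 111 112 118 125 131 135 137 137 138 138 138 138 137
max g at [-3.6] [-22.336426]
front (0.05, 0.5) n [-0.18  0.98]
156 161 164 165 165 161 152 137 120 107 103 107 116 125 131 134 135 135 136 136 137
max g at [-1.6] [-35.149002]
front (0.5, 0.95) n [-0.18  0.98]
160 159 159 159 156 152 142 127 111 100 100 105 113 118 121 122 122 123 125 128 131
max g at [-1.5] [-34.907417]
front (0.05, 0.95) n [-0.18  0.98]
159 160 160 159 157 153 145 131 114 104 102 107 114 122 128 131 132 133 134 135 135
max g at [-1.2] [-37.407265]
```

```bash
python3 - <<'E'
from h import *
a,b=pickle.load(open('av0.pkl','rb'))
C=np.linalg.inv(b['camera_from_world'])[:3,3]; print('scene cam',C.round(3), b['fx'])
o=np.array([.625,-.008,.026]); p0=pxs(b,o)
print('dpx/dx per mm',pxs(b,o+[.001,0,0])-p0,'dy',pxs(b,o+[0,.001,0])-p0,'dz',pxs(b,o+[0,0,.001])-p0)
meas=np.array([[322.3,257.5],[339.2,264.6]])
def res(v):
    q=pxs(b,T2(v[0],v[1],-.152,[[0,.028,.0257],[0,-.028,.0257]]))
    return (q-meas).ravel()
s=least_squares(res,[.625,-.008]); print(s.x, s.fun)
def res(v):
    q=pxs(b,T2(v[0],v[1],v[2],[[0,.028,.0257],[0,-.028,.0257]]))
    return (q-meas).ravel()
s=least_squares(res,[.625,-.008,-.15]); print(s.x, s.fun)
E
```

```text
scene cam [-0.529 -0.61   0.955] 603.5479867699464
dpx/dx per mm [ 0.17705089 -0.19209906] dy [-0.33336956 -0.1059069 ] dz [ 0.00398604 -0.30740838]
[ 0.62414048 -0.00632788] [-0.02149152 -0.20113133  0.02111377  0.19332372]
[ 0.62413769 -0.00632892 -0.13870077] [-0.10555274 -0.13651936  0.10373515  0.12772669]
```

```bash
python3 - <<'E'
from h import *
a,b=pickle.load(open('av0.pkl','rb'))
y=np.deg2rad(-15.4); S=(0.559,0.260,y)
L=[(T2(*S,box(-.06,.088,-.046,.046,0.016)),(0,255,0)),(T2(*S,box(.02,.088,-.046,.046,0.048)),(255,0,255))]
cx=T2(*S,[[-.040,0,0]])[0]
K=(cx[0],cx[1],y+np.pi)
L+=[(T2(*K,box(-.05,.05,-.04,.04,.010)),(0,255,255)),(T2(*K,box(.057,.075,-.012,.012,.024)),(255,255,0))]
print('carrier',K,'tail',T2(*K,[[.066,0,.016]]))
zoom(a,195,200,70,85,8,'c_t.png',L); zoom(b,185,210,100,90,6,'c_s.png',L)
E
```

```text
carrier (np.float64(0.5204361838306356), np.float64(0.2706222446994724), np.float64(2.872811948782666)) tail [[0.45680589 0.28814895 0.016     ]]
```

View pics/c_t.png

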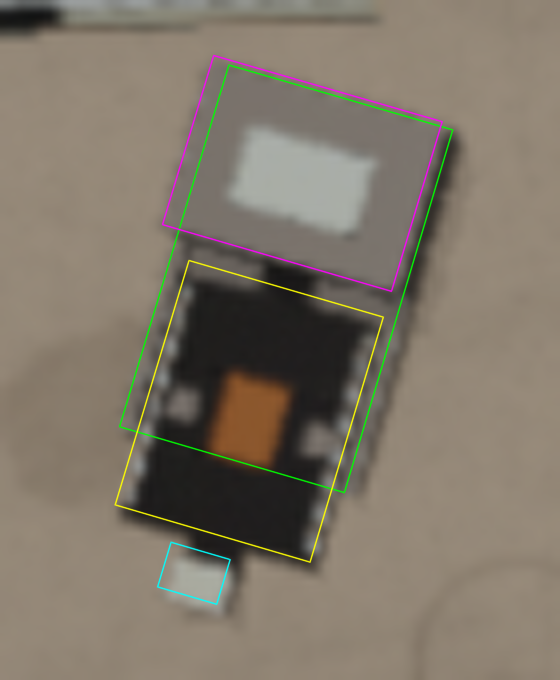

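View pics/c_s.png

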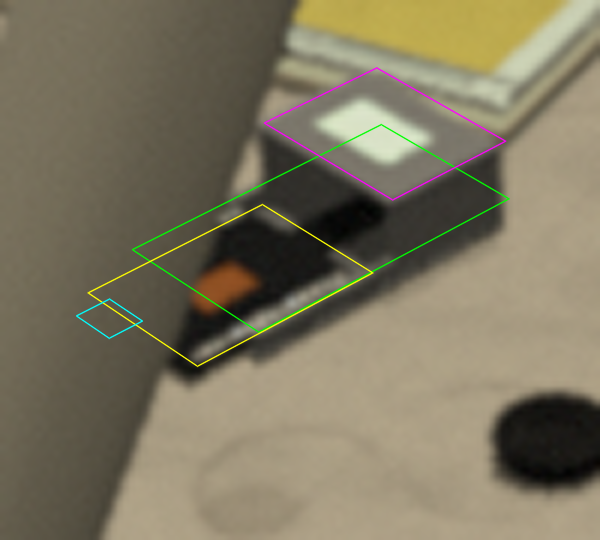

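```bash
python3 - <<'E'
from h import *
a,b=pickle.load(open('av0.pkl','rb'))
print(ray(a,219.25,272.4,.024))
f=a['avg'][262:284,208:234]; g=np.clip((f-60)*1.6,0,255)
g=cv2.resize(g,None,fx=24,fy=24,interpolation=cv2.INTER_CUBIC).clip(0,255).astype(np.uint8)
cv2.imwrite('pics/tail.png',g)
y=np.deg2rad(-15.4)
K=(.5165,.2705,y+np.pi)
L=[(T2(*K,box(-.05,.05,-.04,.04,.010)),(0,255,255)),(T2(*K,box(.057,.075,-.012,.012,.024)),(255,255,0))]+[(T2(*K,box(-.006,.006,s*.028-.006,s*.028+.006,.01)),(0,255,0)) for s in (1,-1)]
zoom(a,195,200,70,85,8,'c_t2.png',L)
E
```

```text
[0.45278489 0.28624845 0.024     ]
```

View pics/c_t2.png

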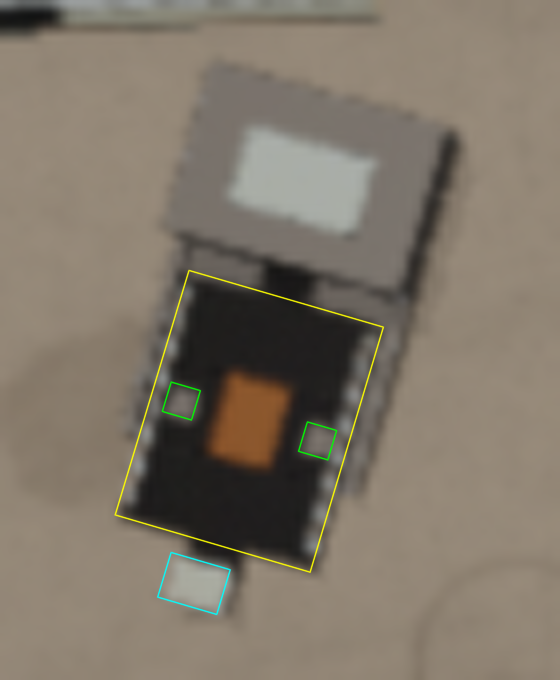

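Emit:
{"op": "step_arm", "data": {"delta_pos": [[-0.015,-0.26,0.3],[-0.015,-0.26,0.3],[-0.015,-0.26,0.3],[-0.015,-0.26,0.3],[-0.015,-0.26,0.3],[-0.015,-0.26,0.3],[-0.015,-0.26,0.3],[-0.015,-0.26,0.3],[-0.015,-0.26,0.3],[-0.015,-0.26,0.3]], "turn": [[-1.2,0,0],[-1.2,0,0],[-1.2,0,0],[-1.2,0,0],[-1.2,0,0],[-1.2,0,0],[-1.2,0,0],[-1.2,0,0],[-1.2,0,0],[-1.2,0,0]], "gripper": [0,0,0,0,0,0,0,0,0,0]}}

```text
t: 3.53
eef_pos: [0.3593, -0.2084, 0.247]
tcp_rot: [-3.115, 1.569, 0.028]
wrist_force: [0.7, -0.1, 0.4]
grip_width: 0.0853
```

```bash
cat >> h.py <<'E'
from scipy.spatial.transform import Rotation as Rn
def Rt(psi):
    z=np.array([np.cos(psi),np.sin(psi),0]); x=np.array([0,0,-1.]); y=np.cross(z,x); return np.stack([x,y,z],1)
def cur():
    s=r.state(); e=s['tcp_rot']; R=Rn.from_euler('xyz',e).as_matrix(); return s,np.array(s['eef_pos']),R
def plan(pos,psi_deg):
    s,p,R=cur(); d=R.T@(np.array(pos)-p); rv=Rn.from_matrix(R.T@Rt(np.deg2rad(psi_deg))).as_rotvec()
    print('t',s['t'],'p',p.round(4),'psi',round(np.degrees(np.arctan2(R[1,2],R[0,2])),2),'q',np.round(s['joint_positions'],3),'F',np.round(s['wrist_force'],1),'w',round(float(s['grip_width']),4))
    print('  delta',d.round(4),'turn',rv.round(4),'dist',np.linalg.norm(d).round(3),'rows',np.linalg.norm(d)/.0417, np.degrees(np.linalg.norm(rv))/7.16)
E
python3 - <<'E'
from h import *
plan((.40,.10,.22),254.6); plan((.452,.2875,.15),254.6)
E
```

```text
t 3.5333 p [ 0.3593 -0.2084  0.247 ] psi -179.94 q [-0.131  0.003 -0.44  -0.    -1.126  0.132] F [ 0.7 -0.1  0.4] w 0.0853
  delta [ 0.0271 -0.3083 -0.041 ] turn [-1.3009e+00 -1.7000e-03 -1.2000e-03] dist 0.312 rows 7.487555650595937 10.410312870138311
t 3.5333 p [ 0.3593 -0.2084  0.247 ] psi -179.94 q [-0.131  0.003 -0.44  -0.    -1.126  0.132] F [ 0.7 -0.1  0.4] w 0.0853
  delta [ 0.0972 -0.4958 -0.0931] turn [-1.3009e+00 -1.7000e-03 -1.2000e-03] dist 0.514 rows 12.319474811303678 10.410312870138311
```

Emit:
{"op": "step_arm", "data": {"delta_pos": [[0.05,-0.39,-0.07],[0.05,-0.39,-0.07],[0.05,-0.39,-0.07],[0.05,-0.39,-0.07],[0.05,-0.39,-0.07],[0.05,-0.39,-0.07],[0.05,-0.39,-0.07],[0.05,-0.39,-0.07],[0.05,-0.39,-0.07],[0.05,-0.39,-0.07]], "turn": [[-1.23,0,0],[-1.23,0,0],[-1.23,0,0],[-1.23,0,0],[-1.23,0,0],[-1.23,0,0],[-1.23,0,0],[-1.23,0,0],[-1.23,0,0],[-1.23,0,0]], "gripper": [0,0,0,0,0,0,0,0,0,0]}}

```text
t: 4.37
eef_pos: [0.4319, 0.1819, 0.1961]
tcp_rot: [2.465, 1.57, 0.555]
wrist_force: [0.8, -1.1, 0.3]
grip_width: 0.0853
```

```bash
python3 - <<'E'
from h import *
plan((.452,.2875,.10),254.6)
b=avg('scene',2); pickle.dump(b,open('b1.pkl','wb'))
zoom(b,150,200,160,110,5,'s2z.png')
E
```

```text
t 4.3667 p [0.4319 0.1819 0.1961] psi -109.43 q [ 0.747  0.149 -0.415  0.    -1.006  0.485] F [ 0.8 -1.1  0.3] w 0.0853
  delta [ 0.0962 -0.0162 -0.1061] turn [-0.0703 -0.0009 -0.0008] dist 0.144 rows 3.4573350607561553 0.5625279805933051
```

View pics/s2z.png

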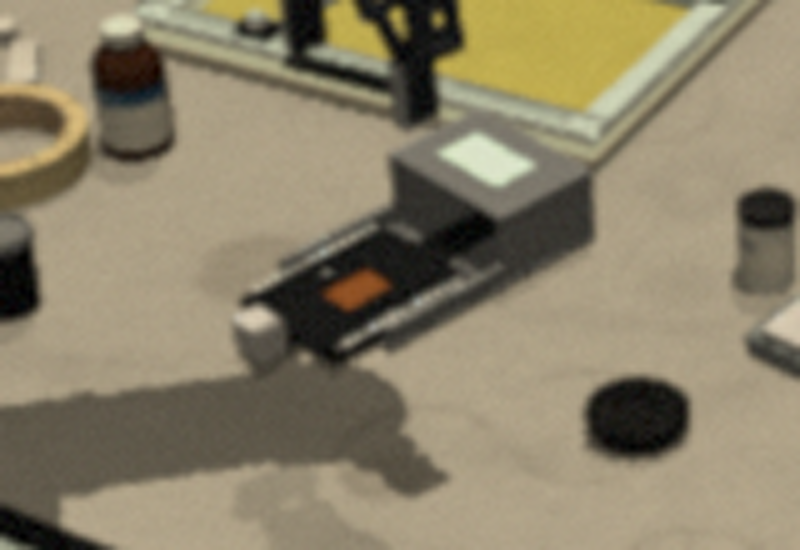

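```bash
python3 - <<'E'
from h import *
b=pickle.load(open('b1.pkl','rb'))
y=np.deg2rad(-15.4)
K=(.516,.2700,y+np.pi)
L=[(T2(*K,box(-.05,.05,-.04,.04,.010)),(0,255,255)),(T2(*K,box(.057,.075,-.012,.012,.024)),(255,255,0)),(T2(*K,box(.057,.075,-.012,.012,.004)),(255,255,0))]+[(T2(*K,box(-.006,.006,s*.028-.006,s*.028+.006,.01)),(0,255,0)) for s in (1,-1)]
zoom(b,190,235,70,45,11,'s2k.png',L)
E
```

View pics/s2k.png

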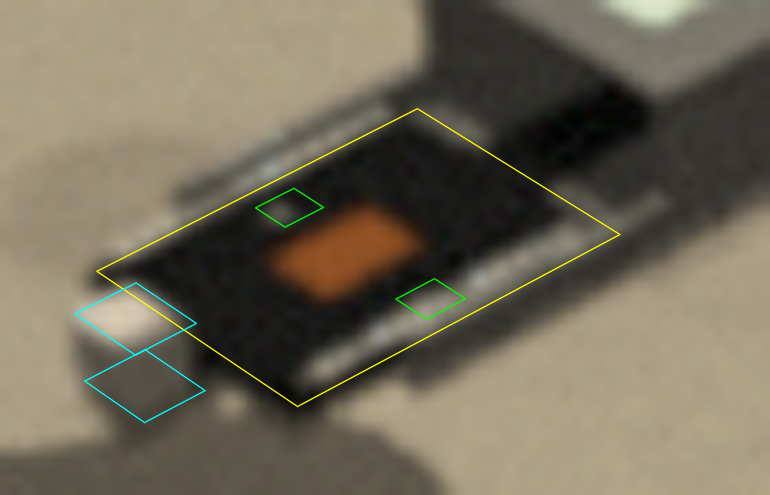

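Emit:
{"op": "step_arm", "data": {"delta_pos": [[0.05,-0.016,-0.107],[0.05,-0.016,-0.107],[0.05,-0.016,-0.107],[0.05,-0.016,-0.107],[0.116,-0.016,-0.107],[0.116,-0.016,-0.107],[0.116,-0.016,-0.107]], "turn": [[-0.07,0,0],[-0.07,0,0],[-0.07,0,0],[-0.07,0,0],[-0.07,0,0],[-0.07,0,0],[-0.07,0,0]], "gripper": [0,0,0,0,0,0,0]}}

```text
t: 5.05
eef_pos: [0.4499, 0.2811, 0.0757]
tcp_rot: [-0.553, 1.56, -2.404]
wrist_force: [-0.2, -1.1, -0.1]
grip_width: 0.0855
```

```bash
python3 - <<'E'
from h import *
plan((.452,.2885,.005),254.6)
E
```

```text
t 5.05 p [0.4499 0.2811 0.0757] psi -106.05 q [ 0.864  0.401 -0.415 -0.002 -0.766  0.428] F [-0.2 -1.1 -0.1] w 0.0855
  delta [ 0.0706  0.0004 -0.0084] turn [-0.0114  0.0094  0.0059] dist 0.071 rows 1.7047470750904627 0.12727583566660913
```

Emit:
{"op": "step_arm", "data": {"delta_pos": [[0,0,0],[0,0,0]], "turn": [[0,0,0],[0,0,0]], "gripper": [0,0]}}

```text
t: 5.22
eef_pos: [0.4539, 0.2848, 0.0821]
tcp_rot: [2.455, 1.568, 0.607]
wrist_force: [-0.3, 0.3, -0.3]
grip_width: 0.0856
```

```bash
python3 - <<'E'
from h import *
plan((.452,.2885,.005),254.6)
E
```

```text
t 5.2167 p [0.4539 0.2848 0.0821] psi -105.92 q [ 0.864  0.394 -0.407  0.001 -0.768  0.429] F [-0.3  0.3 -0.3] w 0.0856
  delta [ 0.0771 -0.003  -0.0029] turn [-0.0091 -0.0022 -0.0018] dist 0.077 rows 1.8505071622624087 0.07624517914699985
```

Emit:
{"op": "step_arm", "data": {"delta_pos": [[0.035,-0.003,-0.003],[0.06,-0.003,-0.003],[0.073,-0.003,-0.003],[0.077,-0.003,-0.003],[0.077,-0.003,-0.003],[0.077,-0.003,-0.003],[0.077,-0.003,-0.003],[0.077,-0.003,-0.003],[0.077,-0.003,-0.003],[0.077,-0.003,-0.003]], "turn": [[-0.009,0,0],[-0.009,0,0],[-0.009,0,0],[-0.009,0,0],[-0.009,0,0],[-0.009,0,0],[-0.009,0,0],[-0.009,0,0],[-0.009,0,0],[-0.009,0,0]], "gripper": [0,0,0,0,0,0.8,1,1,1,1]}}

```text
t: 6.05
eef_pos: [0.451, 0.2883, 0.004]
tcp_rot: [2.684, 1.57, 0.845]
wrist_force: [-0.6, 0.2, 0.4]
grip_width: 0.0255
```

```bash
python3 - <<'E'
from h import *
plan((.452,.2885,.005),254.6)
b=avg('scene',2); zoom(b,170,205,100,75,8,'s3z.png')
E
```

```text
t 6.05 p [0.451  0.2883 0.004 ] psi -105.4 q [ 0.872  0.512 -0.472  0.    -0.586  0.43 ] F [-0.6  0.2  0.4] w 0.0255
  delta [-0.001   0.0009 -0.0004] turn [-0.     -0.0012 -0.0006] dist 0.001 rows 0.03362098951413955 0.010326552421174171
```

View pics/s3z.png

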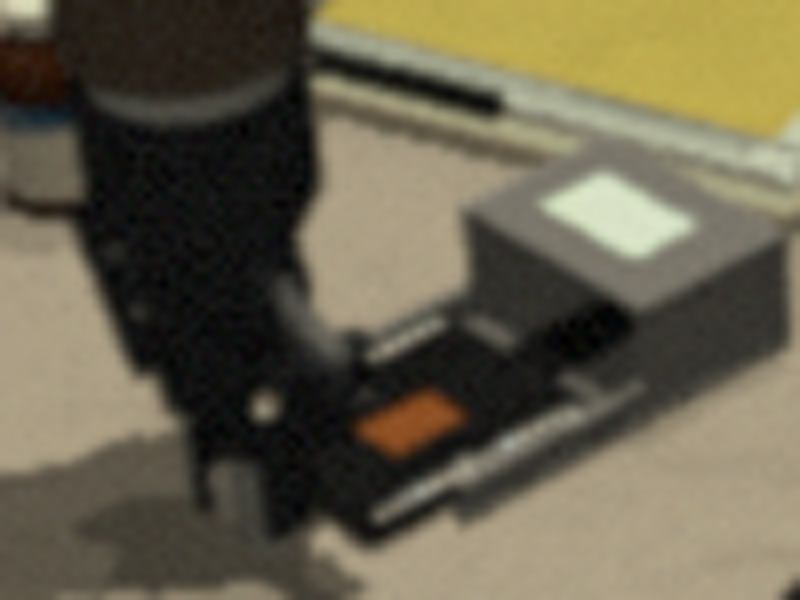

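Emit:
{"op": "step_arm", "data": {"delta_pos": [[0,0,0],[-0.002,0,0],[-0.003,-0.006,0],[-0.003,-0.02,0],[-0.003,-0.038,0],[-0.003,-0.056,0],[-0.003,-0.07,0],[-0.003,-0.076,0],[-0.003,-0.078,0],[-0.003,-0.078,0]], "turn": [[0,0,0],[0,0,0],[0,0,0],[0,0,0],[0,0,0],[0,0,0],[0,0,0],[0,0,0],[0,0,0],[0,0,0]], "gripper": [1,1,1,1,1,1,1,1,1,1]}}

```text
t: 6.98
eef_pos: [0.3752, 0.3089, 0.0063]
tcp_rot: [-0.196, 1.571, -2.034]
wrist_force: [-0.2, -0.2, -0.9]
grip_width: 0.0228
```

```bash
python3 - <<'E'
from h import *
plan((.452,.2885,.005),254.6)
b=avg('scene',2); zoom(b,150,205,130,90,6,'s4z.png')
E
```

```text
t 6.9833 p [0.3752 0.3089 0.0063] psi -105.35 q [ 1.024  0.453 -0.591  0.    -0.527  0.279] F [-0.2 -0.2 -0.9] w 0.0228
  delta [ 0.0013  0.0794 -0.0006] turn [0.0009 0.0002 0.    ] dist 0.079 rows 1.9048562979708432 0.007185766492121067
```

View pics/s4z.png

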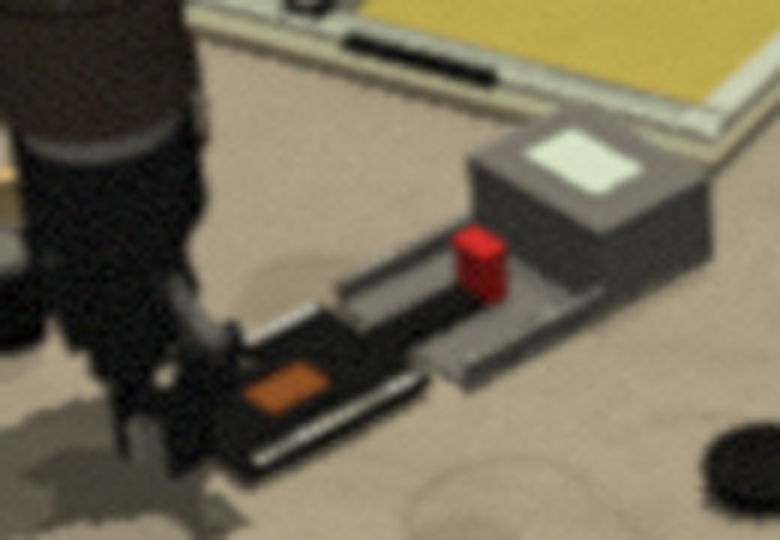

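Emit:
{"op": "step_arm", "data": {"delta_pos": [[-0.008,0,0],[-0.025,0,0],[-0.05,0,0],[-0.08,0,0],[-0.11,0,0],[-0.14,0.0,-0.01],[-0.165,0.0,-0.03],[-0.185,0.0,-0.06],[-0.195,0.0,-0.09],[-0.195,0.0,-0.12]], "turn": [[0,0,0],[0,0,0],[0,0,0],[0,0,0],[0,0,0],[0.05,0,0],[0.15,0,0],[0.27,0,0],[0.39,0,0],[0.51,0,0]], "gripper": [1,1,1,1,1,1,1,1,1,1]}}

```text
t: 7.92
eef_pos: [0.4093, 0.4265, 0.206]
tcp_rot: [-2.953, 1.563, 0.974]
wrist_force: [0.3, 0.4, -1.4]
grip_width: 0.0225
```

```bash
python3 - <<'E'
from h import *
plan((.46,0.0,.2),81.4+60)
b=avg('scene',1); zoom(b,100,130,230,160,3.5,'s5z.png')
E
```

```text
t 7.9167 p [0.4093 0.4265 0.206 ] psi -135.01 q [ 1.080e+00  3.420e-01 -1.230e-01  1.000e-03 -1.098e+00 -2.950e-01] F [ 0.3  0.4 -1.4] w 0.0225
  delta [0.0034 0.3375 0.2657] turn [ 1.4588 -0.0053  0.007 ] dist 0.429 rows 10.29975931272256 11.674176543033774
```

View pics/s5z.png

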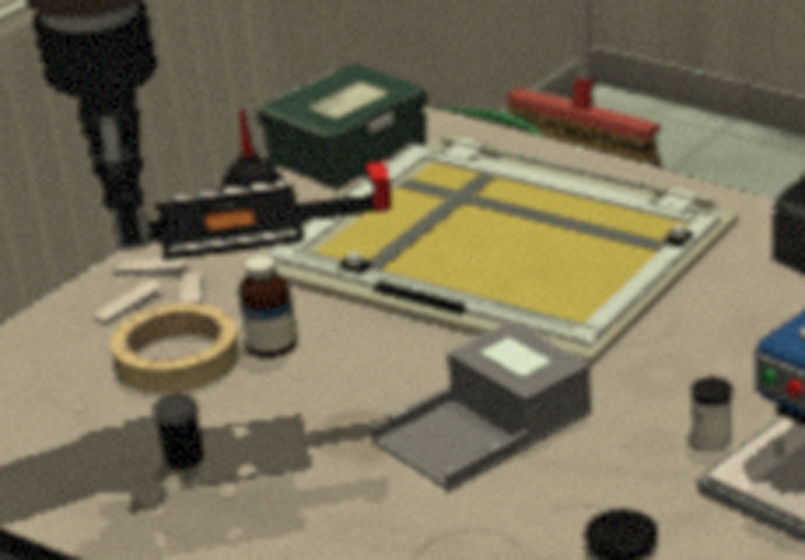

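Emit:
{"op": "step_arm", "data": {"delta_pos": [[0,0.012,0.01],[0,0.04,0.03],[0,0.07,0.055],[0,0.1,0.08],[0,0.133,0.105],[0,0.166,0.13],[0,0.2,0.157],[0,0.23,0.183],[0,0.26,0.207],[0,0.28,0.22]], "turn": [[0.05,0,0],[0.15,0,0],[0.27,0,0],[0.39,0,0],[0.51,0,0],[0.63,0,0],[0.75,0,0],[0.87,0,0],[0.98,0,0],[1.07,0,0]], "gripper": [1,1,1,1,1,1,1,1,1,1]}}

```text
t: 8.8
eef_pos: [0.4511, 0.0675, 0.2018]
tcp_rot: [0.201, 1.57, 3.057]
wrist_force: [-0.0, -0.0, -1.0]
grip_width: 0.0229
```

```bash
python3 - <<'E'
from h import *
plan((.541,-.145,.15),81.4)
E
```

```text
t 8.8 p [0.4511 0.0675 0.2018] psi 163.64 q [ 0.506  0.122 -0.432 -0.    -1.017 -0.792] F [-0. -0. -1.] w 0.0229
  delta [ 0.0517  0.1786 -0.1461] turn [ 1.4354e+00  3.0000e-04 -4.0000e-04] dist 0.236 rows 5.6704384124616105 11.486489314190985
```

Emit:
{"op": "step_arm", "data": {"delta_pos": [[0,0.01,-0.008],[0,0.03,-0.024],[0,0.055,-0.045],[0,0.08,-0.065],[0,0.105,-0.086],[0,0.13,-0.106],[0,0.15,-0.123],[0,0.165,-0.135],[0,0.174,-0.143],[0.0,0.179,-0.146]], "turn": [[0.06,0,0],[0.18,0,0],[0.3,0,0],[0.42,0,0],[0.54,0,0],[0.66,0,0],[0.78,0,0],[0.9,0,0],[1.02,0,0],[1.14,0,0]], "gripper": [1,1,1,1,1,1,1,1,1,1]}}

```text
t: 9.63
eef_pos: [0.5437, -0.1434, 0.2012]
tcp_rot: [2.353, 1.571, -2.215]
wrist_force: [-0.2, -0.4, -0.4]
grip_width: 0.0229
```

```bash
python3 - <<'E'
from h import *
plan((.541,-.145,.03),81.4)
E
```

```text
t 9.6333 p [ 0.5437 -0.1434  0.2012] psi 98.27 q [ 0.03   0.302 -0.194  0.    -1.074 -1.457] F [-0.2 -0.4 -0.4] w 0.0229
  delta [ 0.1712  0.0029 -0.0012] turn [ 2.945e-01 -1.000e-04 -1.000e-04] dist 0.171 rows 4.106612655200642 2.3563407014769178
```

Emit:
{"op": "step_arm", "data": {"delta_pos": [[0.01,0.003,-0.001],[0.035,0.003,-0.001],[0.065,0.003,-0.001],[0.1,0.003,-0.001],[0.13,0.003,-0.001],[0.152,0.003,-0.001],[0.166,0.003,-0.001],[0.172,0.003,-0.001],[0.172,0.003,-0.001],[0.172,0.003,-0.001]], "turn": [[0.08,0,0],[0.18,0,0],[0.26,0,0],[0.295,0,0],[0.295,0,0],[0.295,0,0],[0.295,0,0],[0.295,0,0],[0.295,0,0],[0.295,0,0]], "gripper": [1,1,1,1,1,1,1,1,1,1]}}

```text
t: 10.47
eef_pos: [0.5411, -0.1429, 0.03]
tcp_rot: [-1.683, 1.57, -0.254]
wrist_force: [-0.1, -0.0, -0.3]
grip_width: 0.0228
```

```bash
python3 - <<'E'
from h import *
plan((.541,-.145,.002),81.4)
b=avg('scene',1); zoom(b,270,200,190,150,4.2,'s6z.png')
E
```

```text
t 10.4667 p [ 0.5411 -0.1429  0.03  ] psi 81.85 q [ 0.032  0.501 -0.391  0.    -0.677 -1.745] F [-0.1 -0.  -0.3] w 0.0228
  delta [ 0.028  -0.0001 -0.0021] turn [ 0.0079 -0.0001  0.001 ] dist 0.028 rows 0.673384897349755 0.06382566590326687
```

View pics/s6z.png

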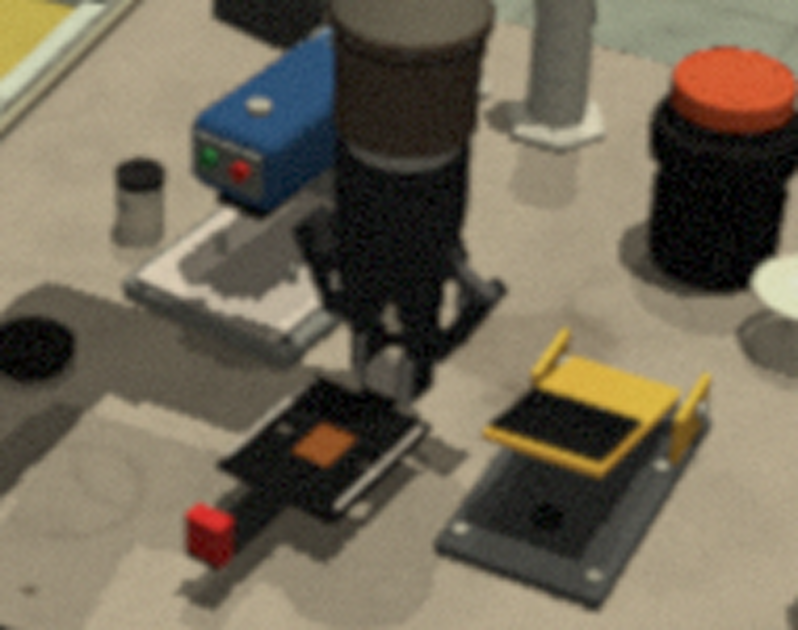

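Emit:
{"op": "step_arm", "data": {"delta_pos": [[0.012,0,0],[0.022,0,0],[0.027,0,0],[0.028,0,0],[0.028,0,0],[0.028,0,0]], "turn": [[0.008,0,0],[0.008,0,0],[0.008,0,0],[0.008,0,0],[0.008,0,0],[0.008,0,0]], "gripper": [1,1,1,1,1,1]}}

```text
t: 11.02
eef_pos: [0.541, -0.1425, 0.0017]
tcp_rot: [-1.611, 1.57, -0.19]
wrist_force: [-0.0, 0.5, -0.6]
grip_width: 0.0223
```

Emit:
{"op": "step_arm", "data": {"delta_pos": [[0,0,0],[0,0,0],[0,0,0],[0,0,0],[-0.012,0,0],[-0.04,0,0],[-0.075,0,0],[-0.1,0,0],[-0.11,0,0],[-0.11,0,0]], "turn": [[0,0,0],[0,0,0],[0,0,0],[0,0,0],[0,0,0],[0,0,0],[0,0,0],[0,0,0],[0,0,0],[0,0,0]], "gripper": [0.6,0.3,0.3,0.3,0.3,0.3,0.3,0.3,0.3,0.3]}}

```text
t: 11.85
eef_pos: [0.5424, -0.1425, 0.1144]
tcp_rot: [-1.446, 1.564, -0.025]
wrist_force: [-0.2, 0.4, -0.7]
grip_width: 0.0598
```

```bash
python3 - <<'E'
from h import *
plan((.366,-.1186,.1),81.4)
b=avg('scene',2); a=avg('top',2)
pickle.dump((a,b),open('av2.pkl','wb'))
yw=np.deg2rad(-8.6); K=(.475,-.133,yw)
L=[(T2(*K,box(-.05,.05,-.04,.04,.006)),(0,255,255)),(T2(*K,box(.057,.075,-.012,.012,.020)),(255,255,0)),(T2(*K,box(-.117,-.103,-.012,.012,.030)),(255,255,0))]+[(T2(*K,box(-.006,.006,s*.028-.006,s*.028+.006,.006)),(0,255,0)) for s in (1,-1)]
zoom(b,290,260,100,90,6,'s7z.png',L); zoom(a,330,225,75,75,8,'t7z.png',L)
for n in ('carrier','handle','tail'):
    for p in (a,b): print(n,[(np.round(m['xyz'],4).tolist(),round(m['score'],2)) for m in mark_of(n,p)][:2])
E
```

```text
t 11.85 p [ 0.5424 -0.1425  0.1144] psi 81.41 q [ 3.200e-02  3.860e-01 -3.140e-01  1.000e-03 -8.640e-01 -1.753e+00] F [-0.2  0.4 -0.7] w 0.0598
  delta [ 0.0133  0.1781 -0.0027] turn [0.0002 0.0008 0.0066] dist 0.179 rows 4.283986265117493 0.05355836357218425
carrier [([0.4714, -0.1307, 0.0007], 0.75), ([0.6314, -0.1064, -0.0012], 0.31)]
carrier [([0.4742, -0.1336, -0.0005], 0.91)]
handle []
handle [([0.361, -0.1205, 0.0169], 0.57)]
tail [([0.5426, -0.1436, 0.014], 0.82)]
tail [([0.5385, -0.1434, 0.0147], 0.56), ([0.5441, -0.2631, -0.0003], 0.47)]
```

View pics/s7z.png

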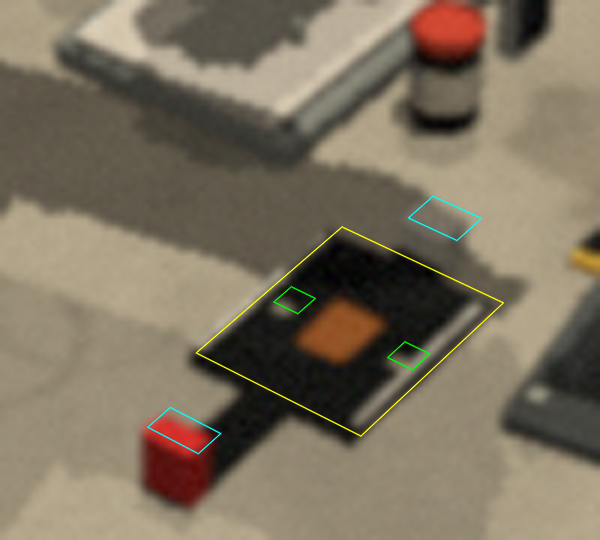

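View pics/t7z.png

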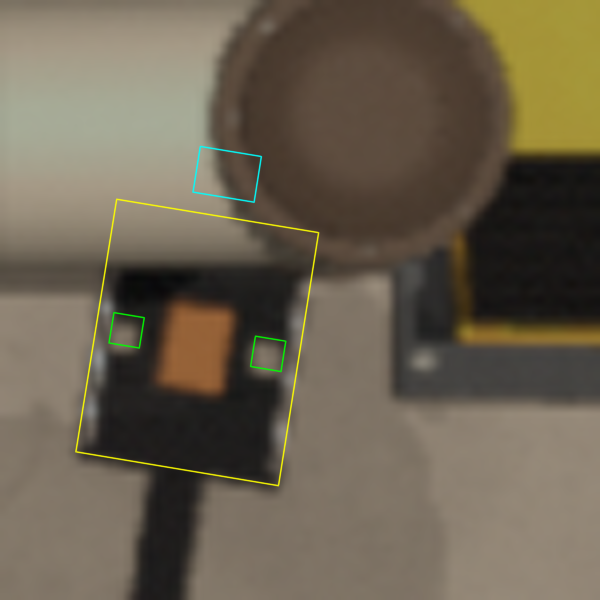

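Emit:
{"op": "step_arm", "data": {"delta_pos": [[0.005,0.015,0],[0.015,0.045,0],[0.025,0.08,0],[0.034,0.115,0],[0.034,0.15,0],[0.034,0.168,0],[0.034,0.176,0],[0.034,0.178,0],[0.034,0.178,0],[0.034,0.178,0]], "turn": [[0,0,0],[0,0,0],[0,0,0],[0,0,0],[0,0,0],[0,0,0],[0,0,0],[0,0,0],[0,0,0],[0,0,0]], "gripper": [0.3,0.3,0.3,0.3,0.3,0.3,0.3,0.3,0.3,0.3]}}

```text
t: 13.18
eef_pos: [0.3667, -0.1157, 0.0777]
tcp_rot: [-1.461, 1.569, -0.04]
wrist_force: [1.3, 0.4, -0.2]
grip_width: 0.0599
```

```bash
python3 - <<'E'
from h import *
plan((.3657,-.1163,.004),81.4)
a=avg('top',3); b=avg('scene',2)
pickle.dump((a,b),open('av3.pkl','wb'))
yw=np.deg2rad(-8.6); K=(.4745,-.1328,yw)
L=[(T2(*K,box(-.05,.05,-.04,.04,.006)),(0,255,255)),(T2(*K,box(.057,.075,-.012,.012,.020)),(255,255,0)),(T2(*K,box(-.117,-.103,-.012,.012,.030)),(255,255,0))]+[(T2(*K,box(-.006,.006,s*.028-.006,s*.028+.006,.006)),(0,255,0)) for s in (1,-1)]
zoom(a,330,215,75,75,8,'t8z.png',L); zoom(b,290,260,100,90,6,'s8z.png',L)
E
```

```text
t 13.1833 p [ 0.3667 -0.1157  0.0777] psi 81.42 q [ 1.230e-01  1.790e-01 -7.620e-01  1.000e-03 -6.270e-01 -1.844e+00] F [ 1.3  0.4 -0.2] w 0.0599
  delta [ 0.0737  0.0011 -0.0007] turn [0.0003 0.0003 0.0023] dist 0.074 rows 1.7687519836742949 0.018417036276377072
```

View pics/t8z.png

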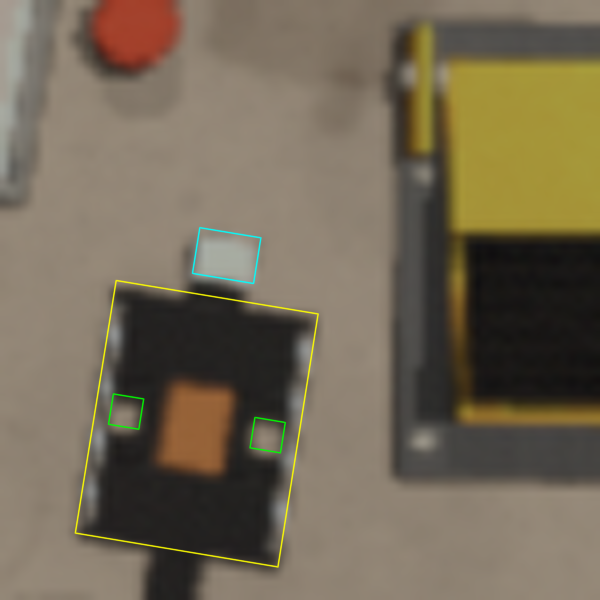

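View pics/s8z.png

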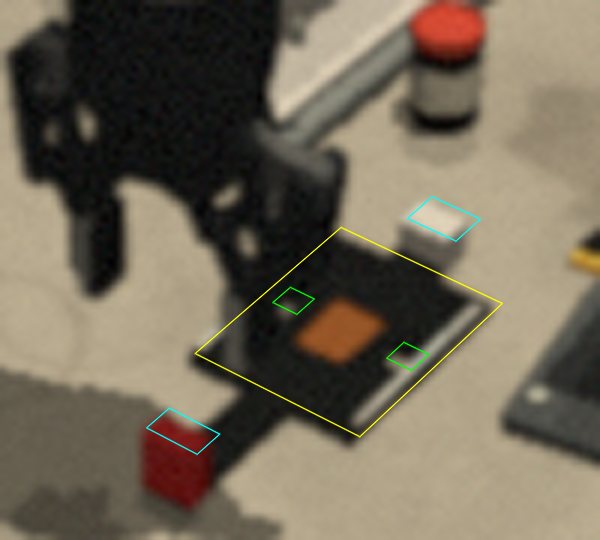

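Emit:
{"op": "step_arm", "data": {"delta_pos": [[0.03,0.001,-0.001],[0.055,0.001,-0.001],[0.069,0.001,-0.001],[0.074,0.001,-0.001],[0.074,0.001,-0.001],[0.074,0.001,-0.001],[0.074,0.001,-0.001],[0.074,0.001,-0.001],[0.074,0.001,-0.001],[0.074,0.001,-0.001]], "turn": [[0,0,0],[0,0,0],[0,0,0],[0,0,0],[0,0,0],[0,0,0],[0,0,0],[0,0,0],[0,0,0],[0,0,0]], "gripper": [0.3,0.3,0.3,0.3,0.3,0.7,1,1,1,1]}}

```text
t: 14.27
eef_pos: [0.3644, -0.1165, 0.0044]
tcp_rot: [-1.354, 1.568, 0.067]
wrist_force: [-0.4, 1.3, 6.8]
grip_width: 0.0228
```

```bash
python3 - <<'E'
from h import *
plan((.3657,-.1163,.004),81.4)
P=(.6242,-.0086,-.152)
for d in (-.15,): 
    h=T2(*P,[[d-.11,0,0]])[0]; print('handle target',h)
    plan((h[0],h[1],.12),90+np.degrees(P[2]))
E
```

```text
t 14.2667 p [ 0.3644 -0.1165  0.0044] psi 81.42 q [ 0.122  0.34  -0.846  0.    -0.382 -1.842] F [-0.4  1.3  6.8] w 0.0228
  delta [ 0.0004 -0.0013  0.0004] turn [0.0003 0.0006 0.0026] dist 0.001 rows 0.03354278333574863 0.021375606937245977
handle target [0.36719774 0.030768   0.        ]
t 14.2667 p [ 0.3644 -0.1165  0.0044] psi 81.42 q [ 0.122  0.34  -0.846  0.    -0.382 -1.842] F [-0.4  1.3  6.8] w 0.0228
  delta [-0.1156  0.0189  0.1461] turn [0.0022 0.0006 0.0026] dist 0.187 rows 4.491243623016307 0.027601708112551207
```

Emit:
{"op": "step_arm", "data": {"delta_pos": [[-0.008,0,0],[-0.025,0,0],[-0.05,0,0.005],[-0.075,0.003,0.02],[-0.095,0.006,0.045],[-0.105,0.01,0.075],[-0.106,0.014,0.105],[-0.106,0.017,0.13],[-0.106,0.019,0.143],[-0.106,0.019,0.146]], "turn": [[0,0,0],[0,0,0],[0,0,0],[0,0,0],[0,0,0],[0,0,0],[0,0,0],[0,0,0],[0,0,0],[0,0,0]], "gripper": [1,1,1,1,1,1,1,1,1,1]}}

```text
t: 15.1
eef_pos: [0.3667, 0.0323, 0.11]
tcp_rot: [-0.791, 1.569, 0.633]
wrist_force: [-0.2, 0.4, -1.1]
grip_width: 0.023
```

Emit:
{"op": "step_arm", "data": {"delta_pos": [[0.02,0,0],[0.045,0,0],[0.055,0,0],[0.055,0,0],[0.055,0,0]], "turn": [[0,0,0],[0,0,0],[0,0,0],[0,0,0],[0,0,0]], "gripper": [1,1,1,1,1]}}

```text
t: 15.52
eef_pos: [0.3662, 0.0299, 0.0542]
tcp_rot: [2.315, 1.569, -2.548]
wrist_force: [0.4, -0.4, -0.8]
grip_width: 0.0226
```

```bash
python3 - <<'E'
from h import *
P=(.6242,-.0086,-.152)
s,p,R=cur(); 
plan((p[0],p[1],.045),90+np.degrees(P[2]))
a=avg('top',3); b=avg('scene',3)
pickle.dump((a,b),open('av4.pkl','wb'))
yw=P[2]; z=p[2]-.0044
o=p[:2]-np.array([np.cos(yw),np.sin(yw)])*(-.1113); K=(o[0],o[1],yw); print('K',K,'underside z',z)
L=[(T2(*K,box(-.05,.05,-.04,.04,z+.006)),(0,255,255)),(T2(*K,box(.057,.075,-.012,.012,z+.020)),(255,255,0)),(T2(*K,box(-.117,-.103,-.012,.012,z+.030)),(255,255,0))]+[(T2(*K,box(-.006,.006,s*.028-.006,s*.028+.006,z+.006)),(0,255,0)) for s in (1,-1)]
L+=[(T2(*P,box(-.058,.130,-.065,.065,0.0)),(0,255,0)),(T2(*P,box(-.030,.124,-.032,.032,0.085)),(255,0,255))]
zoom(a,275,200,80,85,7,'t9z.png',L); zoom(b,250,215,130,100,6,'s9z.png',L)
E
```

```text
t 15.5167 p [0.3662 0.0299 0.0542] psi 81.37 q [ 0.532  0.204 -0.827  0.    -0.541 -2.253] F [ 0.4 -0.4 -0.8] w 0.0226
  delta [ 0.0092 -0.      0.    ] turn [ 0.0013 -0.0011 -0.0012] dist 0.009 rows 0.2205343741629612 0.016596631581827326
K (np.float64(0.47623151859702917), np.float64(0.01307093096466979), -0.152) underside z 0.04979628340259548
```

View pics/t9z.png

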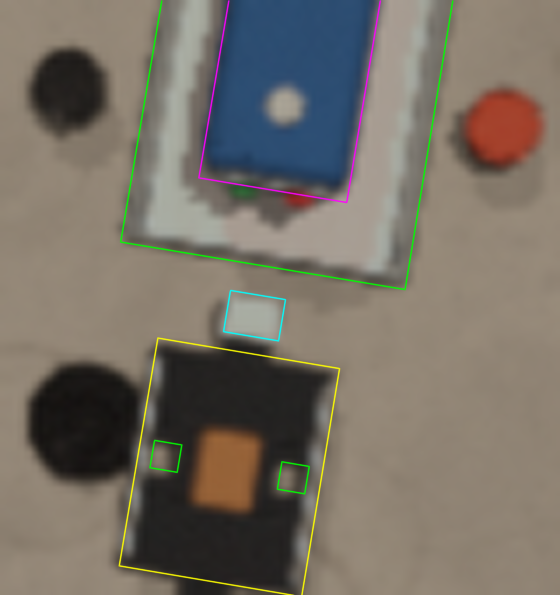

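View pics/s9z.png

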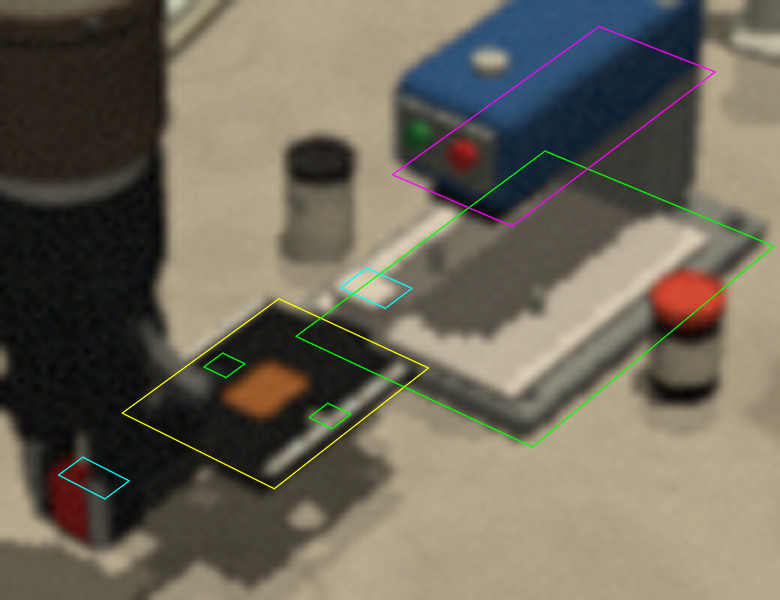

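```bash
python3 - <<'E'
from h import *
a,b=pickle.load(open('av4.pkl','rb'))
P=(.6242,-.0086,-.152)
s,p,R=cur(); yw=P[2]; z=p[2]-.0044
o=p[:2]-np.array([np.cos(yw),np.sin(yw)])*(-.1113); K=(o[0],o[1],yw)
L=[(T2(*P,box(-.058,.130,-.065,.065,z)),c) for z,c in ((0,(0,255,0)),(.014,(0,255,255)),(.02,(0,0,255)))]
L+=[(T2(*P,box(-.004,.004,s*.028-.004,s*.028+.004,zz)),(255,0,255)) for s in (1,-1) for zz in (.02,.032)]
zoom(b,290,235,95,60,8.2,'s10a.png',L)
L=[(T2(*K,box(-.05,.05,-.04,.04,z+.006)),(0,255,255)),(T2(*K,box(.057,.075,-.012,.012,z+.020)),(255,255,0)),]+[(T2(*K,box(-.006,.006,s*.028-.006,s*.028+.006,z+.006)),(0,255,0)) for s in (1,-1)]
zoom(b,262,245,70,55,11,'s10b.png',L)
E
```

```text
(no output)
```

View pics/s10a.png

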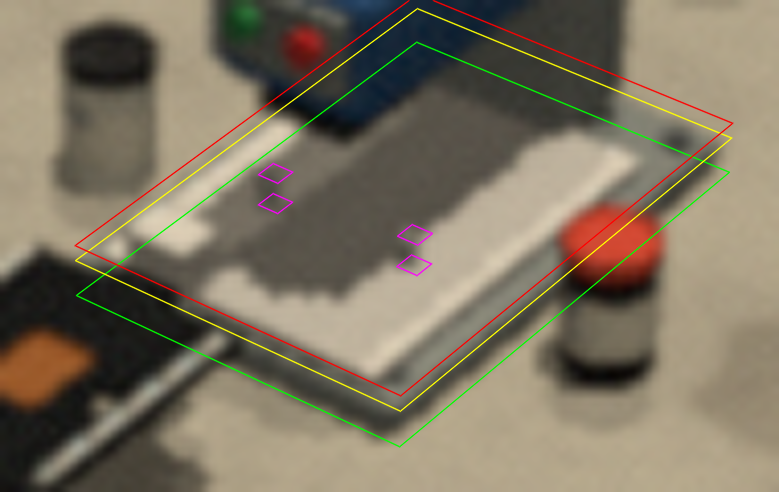

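View pics/s10b.png

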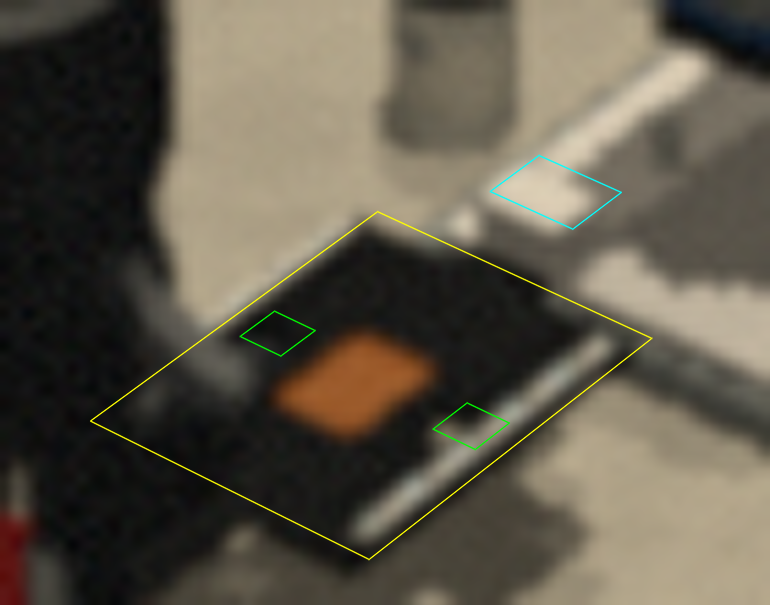

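```bash
python3 - <<'E'
from h import *
a0,b0=pickle.load(open('av0.pkl','rb'))
a1,b1=pickle.load(open('av4.pkl','rb'))
P=(.6242,-.0086,-.152)
for a,nm in ((a0,'av0'),(a1,'av4')):
  print(nm)
  for z in (.0,.015):
    c=lambda x,y: T2(*P,[[x,y,z]])[0]
    segs={'backL':(c(.13,.062),c(.13,.040)),'backR':(c(.13,-.042),c(.13,-.062)),'front':(c(-.058,-.06),c(-.058,.06)),'right':(c(-.05,-.065),c(.12,-.065)),'left':(c(-.05,.065),c(.12,.065))}
    for k,(A,B) in segs.items():
        s,m,g,n=edge_offsets(a,A,B,trim=0,half=4,n=30)
        i0=np.argmin(m[(s>-1.5)&(s<1.5)] if n@(pxs(a,(A+B)/2)-pxs(a,c(.036,0)))>0 else m[(s>-1.5)&(s<1.5)])
        sg=np.sign(n@(pxs(a,(A+B)/2)-pxs(a,c(.036,0))))
        mm=m if sg>0 else m[::-1]
        print(z,k,'outward:',' '.join(f'{x:.0f}' for x in mm[::5]))
E
```

```text
av0
0.0 backL outward: 95 94 95 100 105 109 112 114 116 118 123 129 133 136 138 138 138
0.0 backR outward: 104 102 100 101 103 107 110 112 114 117 121 126 130 133 134 134 134
0.0 front outward: 159 158 155 148 136 118 105 101 105 113 121 127 131 133 133 134 134
0.0 right outward: 159 151 140 131 124 119 116 115 117 122 128 133 137 138 138 139 139
0.0 left outward: 160 149 138 129 121 115 112 111 114 121 128 133 136 137 138 138 138
0.015 backL outward: 95 99 104 108 111 113 115 117 121 127 132 136 137 138 138 138 138
0.015 backR outward: 101 101 102 105 109 112 114 116 120 125 129 132 134 134 134 135 135
0.015 front outward: 160 159 157 152 143 128 110 103 102 109 117 125 130 133 133 134 134
0.015 right outward: 157 148 137 129 122 118 116 115 119 124 130 134 137 138 138 139 139
0.015 left outward: 155 144 133 124 118 113 110 112 118 125 131 135 137 138 138 138 138
av4
0.0 backL outward: 94 93 94 98 104 108 110 113 115 118 122 127 132 135 137 137 137
0.0 backR outward: 103 101 100 100 103 106 109 112 114 117 121 126 129 132 133 134 134
0.0 front outward: 159 158 154 147 135 118 105 100 104 112 121 127 131 132 133 133 133
0.0 right outward: 158 150 140 130 123 119 116 115 116 121 127 132 136 137 138 138 138
0.0 left outward: 159 149 137 128 121 115 111 110 113 120 127 132 135 136 137 137 137
0.015 backL outward: 94 97 102 107 110 112 115 117 120 126 131 135 136 137 137 137 137
0.015 backR outward: 100 100 102 105 108 111 113 116 119 124 128 131 133 133 134 134 134
0.015 front outward: 159 158 156 151 142 128 110 102 101 108 117 125 130 132 133 133 134
0.015 right outward: 156 147 136 128 121 117 115 115 118 123 129 133 136 137 138 138 138
0.015 left outward: 154 143 132 123 117 113 109 111 117 124 130 134 136 137 137 137 137
```

```bash
python3 - <<'E'
from h import *
a,b=pickle.load(open('av4.pkl','rb'))
s_,p,R=cur(); yw=-.152; z=p[2]-.0044
psi=np.arctan2(R[1,2],R[0,2]); yw=psi-np.pi/2; print('yaw',yw)
o=p[:2]-np.array([np.cos(yw),np.sin(yw)])*(-.1113); K=(o[0],o[1],yw); print(K,z)
c=lambda x,y,zz: T2(*K,[[x,y,z+zz]])[0]
segs={'front':(c(-.05,.036,0),c(-.05,.014,0)),'front2':(c(-.05,-.014,0),c(-.05,-.036,0)),'backL':(c(.05,.036,.006),c(.05,.016,.006)),'backR':(c(.05,-.016,.006),c(.05,-.036,.006)),'right':(c(-.045,-.04,.0),c(.045,-.04,.0)),'left':(c(-.045,.04,.006),c(.045,.04,.006)),
'tailback':(c(.075,-.01,.02),c(.075,.01,.02)),'tailR':(c(.059,-.012,.02),c(.073,-.012,.02)),'tailL':(c(.059,.012,.02),c(.073,.012,.02))}
for k,(A,B) in segs.items():
    s,m,g,n=edge_offsets(a,A,B,trim=0,half=4,n=30)
    sg=np.sign(n@(pxs(a,(A+B)/2)-pxs(a,c(.0,0,0)))); mm=m if sg>0 else m[::-1]
    print(k,'outward:',' '.join(f'{x:.0f}' for x in mm[::5]))
E
```

```text
yaw -0.15038184427813328
(np.float64(0.4770733708389455), np.float64(0.014041413298421491), np.float64(-0.15038184427813328)) 0.050622225209447716
front outward: 34 34 34 34 34 35 38 45 56 71 88 103 113 120 122 123 124
front2 outward: 35 35 35 35 35 35 38 44 54 69 86 101 111 116 118 120 122
backL outward: 34 35 36 40 50 65 85 104 119 129 133 135 135 135 135 135 135
backR outward: 35 36 37 40 47 60 78 97 114 125 131 133 134 135 135 136 136
right outward: 36 37 42 51 64 81 96 106 113 116 119 121 125 129 132 135 137
left outward: 35 38 44 57 75 89 97 95 95 95 99 100 99 95 88 80 73
tailback outward: 168 169 168 166 162 154 145 137 130 125 123 122 121 120 117 110 104
tailR outward: 166 167 167 166 166 164 160 154 146 138 135 134 135 136 136 135 134
tailL outward: 166 166 166 166 164 159 150 138 124 114 113 117 124 130 134 135 136
```

```bash
cat >> h.py <<'E'
def mid_cross(m,s):
    lo=np.min(m); i=np.argmin(m); 
    return None
def carrier_fit(a,K,z,verbose=True):
    """edge mid-crossings for plate in top view; returns refined x along axis shift & lateral shift in px"""
    c=lambda x,y,zz: T2(*K,[[x,y,z+zz]])[0]
    segs={'front':(c(-.05,.036,0),c(-.05,.014,0)),'front2':(c(-.05,-.014,0),c(-.05,-.036,0)),'backL':(c(.05,.036,.006),c(.05,.016,.006)),'backR':(c(.05,-.016,.006),c(.05,-.036,.006))}
    out={}
    for k,(A,B) in segs.items():
        s,m,g,n=edge_offsets(a,A,B,trim=0,half=4,n=30)
        sg=np.sign(n@(pxs(a,(A+B)/2)-pxs(a,c(.0,0,0)))); mm=m if sg>0 else m[::-1]
        lo=np.median(mm[:8]); hi=np.median(mm[-25:]); th=(lo+hi)/2
        i=np.nonzero(mm>th)[0][0]; out[k]=round(float(s[i]),2)
    return out
E
python3 - <<'E'
from h import *
a3,b3=pickle.load(open('av3.pkl','rb'))
print(carrier_fit(a3,(.4745,-.1328,-.150),0))
# holes: bright blobs through plate in top view
g=cv2.cvtColor(a3['avg'].clip(0,255).astype(np.uint8),cv2.COLOR_BGR2GRAY).astype(float)
for s in (1,-1):
    q=pxs(a3,T2(.4745,-.1328,-.150,[[0,s*.028,.003]]))[0]; x0,y0=int(round(q[0])),int(round(q[1]))
    w=g[y0-3:y0+4,x0-3:x0+4]-40; w=np.clip(w,0,None); yy,xx=np.mgrid[-3:4,-3:4]
    print('hole pred',q.round(2),'meas',(x0+(w*xx).sum()/w.sum()).round(2),(y0+(w*yy).sum()/w.sum()).round(2))
for i in range(6):
    imaging.snapshot('scene'); s,p,R=cur(); print(s['t'],p.round(4),np.degrees(np.arctan2(R[1,2],R[0,2])).round(2), np.round(R[:,0],4))
E
```

```text
{'front': 0.8, 'front2': 0.7, 'backL': -0.8, 'backR': -0.7}
hole pred [345.14 265.88] meas 343.88 266.28
hole pred [362.81 268.82] meas 363.77 269.57
15.8667 [0.3669 0.0307 0.0549] 81.39 [ 1.4e-03  8.0e-04 -1.0e+00]
15.9167 [0.3668 0.0307 0.0548] 81.39 [ 1.1e-03  7.0e-04 -1.0e+00]
15.9667 [0.3667 0.0306 0.0547] 81.39 [ 8.e-04  5.e-04 -1.e+00]
16.0167 [0.3667 0.0306 0.0546] 81.39 [ 6.e-04  3.e-04 -1.e+00]
16.0667 [0.3666 0.0306 0.0545] 81.4 [ 4.e-04  2.e-04 -1.e+00]
16.1167 [0.3666 0.0306 0.0544] 81.39 [ 2.e-04  1.e-04 -1.e+00]
```

```bash
python3 - <<'E'
from h import *
yw=-.151; P=(.6240,-.0090,yw)
t=T2(*P,[[-.109-.03,0,0]])[0]; plan((t[0],t[1],.0455),90+np.degrees(yw))
t=T2(*P,[[-.109,0,0]])[0]; plan((t[0],t[1],.0455),90+np.degrees(yw))
E
```

```text
t 16.1167 p [0.3666 0.0306 0.0544] psi 81.39 q [ 0.533  0.204 -0.827 -0.    -0.54  -2.254] F [-0.2 -0.4 -1.6] w 0.0225
  delta [ 0.0089 -0.1214 -0.0005] turn [0.0008 0.0002 0.0002] dist 0.122 rows 2.9202696042384577 0.00654338960149014
t 16.1167 p [0.3666 0.0306 0.0544] psi 81.39 q [ 0.533  0.204 -0.827 -0.    -0.54  -2.254] F [-0.2 -0.4 -1.6] w 0.0225
  delta [ 0.0089 -0.1514 -0.0005] turn [0.0008 0.0002 0.0002] dist 0.152 rows 3.6381432370541766 0.00654338960149014
```

Emit:
{"op": "step_arm", "data": {"delta_pos": [[0.003,-0.004,0],[0.006,-0.015,0],[0.009,-0.033,0],[0.009,-0.053,0],[0.009,-0.075,0],[0.009,-0.096,0],[0.009,-0.11,0],[0.009,-0.118,0],[0.009,-0.121,-0.0005],[0.009,-0.121,-0.0005]], "turn": [[0.001,0,0],[0.001,0,0],[0.001,0,0],[0.001,0,0],[0.001,0,0],[0.001,0,0],[0.001,0,0],[0.001,0,0],[0.001,0,0],[0.001,0,0]], "gripper": [1,1,1,1,1,1,1,1,1,1]}}

```text
t: 16.95
eef_pos: [0.4863, 0.0116, 0.0447]
tcp_rot: [2.0, 1.57, -2.865]
wrist_force: [-0.6, 0.4, -1.9]
grip_width: 0.0231
```

```bash
python3 - <<'E'
from h import *
yw=-.151; P=(.6240,-.0090,yw)
a=avg('top',3); b=avg('scene',3)
pickle.dump((a,b),open('av5.pkl','wb'))
t=T2(*P,[[-.109,0,0]])[0]; plan((t[0],t[1],.0455),90+np.degrees(yw))
s,p,R=cur(); psi=np.arctan2(R[1,2],R[0,2]); y=psi-np.pi/2; z=p[2]-.0044
o=p[:2]+.109*np.array([np.cos(y),np.sin(y)]); K=(o[0],o[1],y); print(K,z)
L=[(T2(*K,box(-.05,.05,-.04,.04,z+.006)),(0,255,255)),(T2(*K,box(.057,.075,-.012,.012,z+.020)),(255,255,0)),]+[(T2(*K,box(-.006,.006,s*.028-.006,s*.028+.006,z+.006)),(0,255,0)) for s in (1,-1)]
L+=[(T2(*P,[[0,s*.028,.02],[0,s*.028,.032]]),(0,0,255)) for s in (1,-1)]
zoom(a,275,195,85,70,8,'t11z.png',L); zoom(b,285,225,80,60,9.5,'s11z.png',L)
zoom(b,285,225,80,60,9.5,'s11y.png')
print(carrier_fit(a,K,z))
E
```

```text
t 17.25 p [0.4855 0.0121 0.0455] psi 81.37 q [ 0.36   0.383 -0.56  -0.    -0.628 -2.081] F [-0.7  0.4 -0.7] w 0.0227
  delta [-0.     -0.0311 -0.    ] turn [ 0.0004 -0.     -0.0001] dist 0.031 rows 0.7450924906382403 0.0031587697837543063
(np.float64(0.5932876560595394), np.float64(-0.004296894881582757), np.float64(-0.15063462091162405)) 0.04106785495072375
{'front': 0.3, 'front2': 0.4, 'backL': -3.7, 'backR': -0.5}
```

View pics/t11z.png

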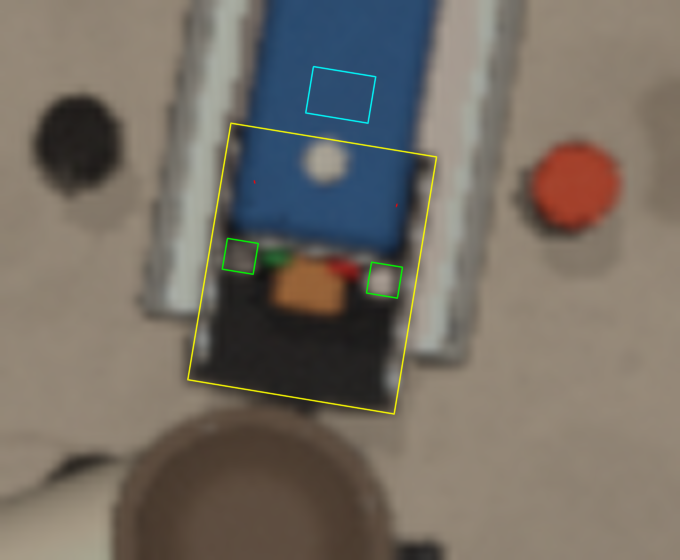

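View pics/s11z.png

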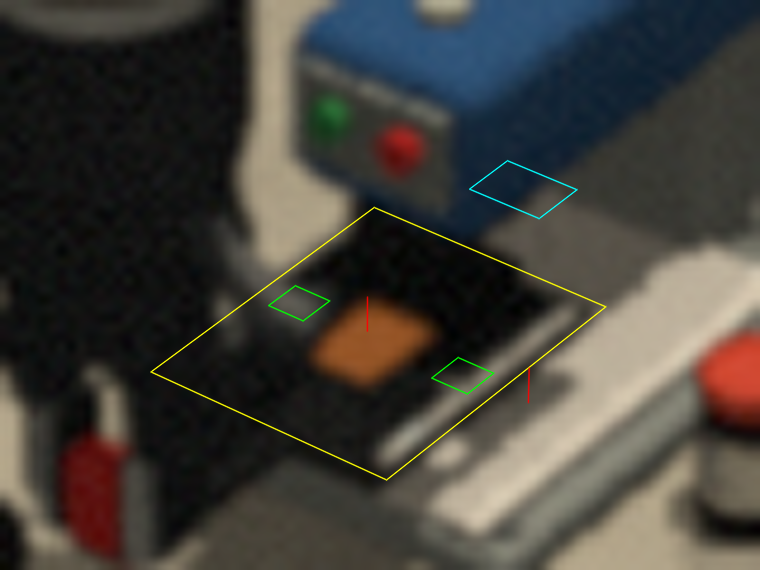

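View pics/s11y.png

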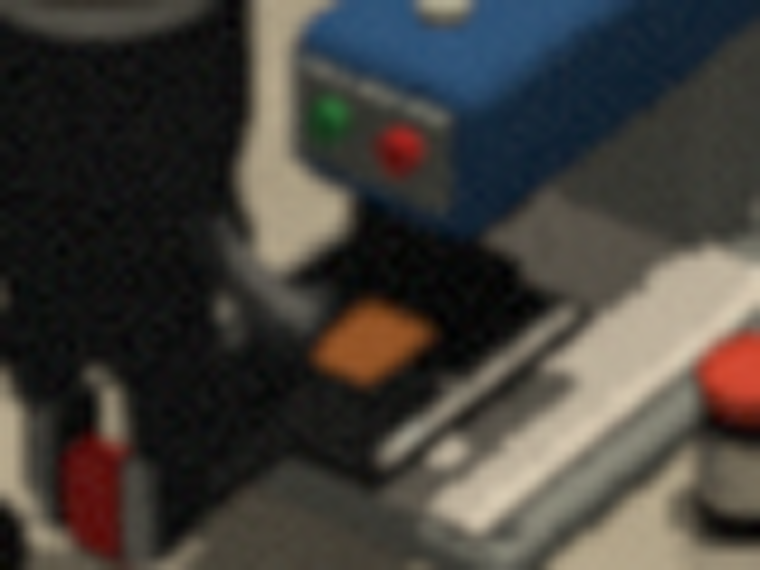

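Emit:
{"op": "step_arm", "data": {"delta_pos": [[0,-0.005,0],[0,-0.014,0],[0,-0.023,0],[0,-0.029,0],[0,-0.0312,0],[0,-0.0312,0],[0,-0.0312,0],[0,-0.0312,0]], "turn": [[0,0,0],[0,0,0],[0,0,0],[0,0,0],[0,0,0],[0,0,0],[0,0,0],[0,0,0]], "gripper": [1,1,1,1,1,1,1,1]}}

```text
t: 17.92
eef_pos: [0.5165, 0.0071, 0.0451]
tcp_rot: [1.893, 1.57, -2.971]
wrist_force: [-0.3, 0.2, 0.2]
grip_width: 0.0229
```

```bash
python3 - <<'E'
from h import *
yw=-.151; P=(.6240,-.0090,yw)
a=avg('top',3); b=avg('scene',3)
pickle.dump((a,b),open('av6.pkl','wb'))
t=T2(*P,[[-.109,0,0]])[0]; plan((t[0],t[1],.0244),90+np.degrees(yw))
s,p,R=cur(); psi=np.arctan2(R[1,2],R[0,2]); y=psi-np.pi/2; z=p[2]-.0044
o=p[:2]+.109*np.array([np.cos(y),np.sin(y)]); K=(o[0],o[1],y); print(K,z)
L=[(T2(*K,box(-.05,.05,-.04,.04,z+.006)),(0,255,255)),(T2(*P,box(-.058,.130,-.065,.065,0)),(0,255,0))]
zoom(a,275,185,85,70,8,'t12z.png',L)
L=[(T2(*K,box(-.05,.05,-.04,.04,z+.006)),(0,255,255))]+[(T2(*K,box(-.006,.006,s*.028-.006,s*.028+.006,z+.006)),(0,255,0)) for s in (1,-1)]
L+=[(T2(*P,[[0,s*.028,.02],[0,s*.028,.032]]),(0,0,255)) for s in (1,-1)]
zoom(b,295,225,75,55,10,'s12z.png',L)
zoom(b,295,225,75,55,10,'s12y.png')
print(carrier_fit(a,K,z))
E
```

```text
t 18.2167 p [0.5168 0.0073 0.0454] psi 81.34 q [ 0.328  0.423 -0.485 -0.    -0.663 -2.05 ] F [-0.5 -0.  -1.2] w 0.0227
  delta [ 0.021   0.0006 -0.    ] turn [-0.0001  0.      0.    ] dist 0.021 rows 0.5036405689067922 0.0005797868374803323
(np.float64(0.6245807428188588), np.float64(-0.009095040113556132), np.float64(-0.15106716203236115)) 0.040993566718471125
{'front': -0.9, 'front2': -0.6, 'backL': 0.0, 'backR': -0.5}
```

View pics/t12z.png

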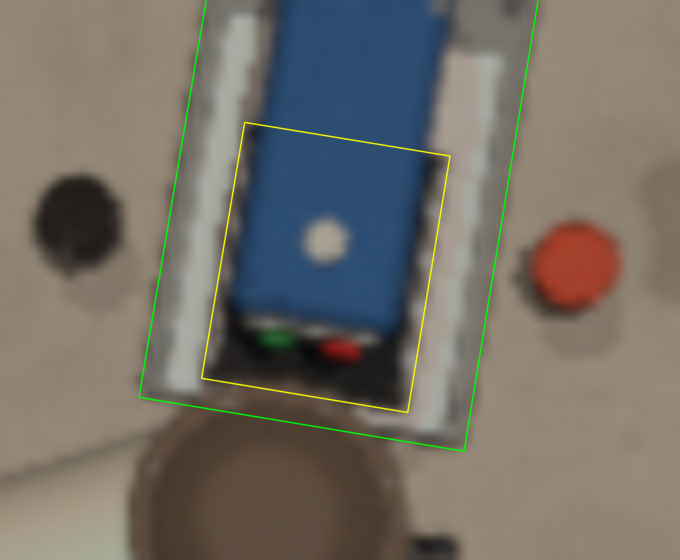

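View pics/s12y.png

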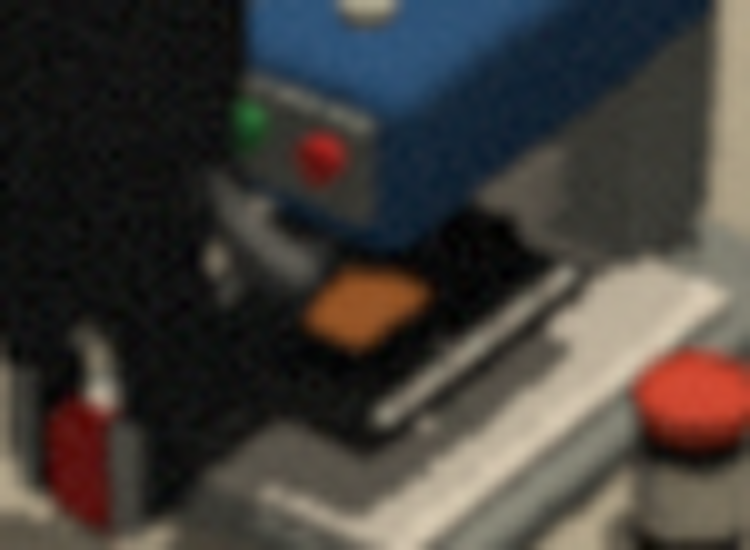

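Emit:
{"op": "step_arm", "data": {"delta_pos": [[0.003,0.0005,0],[0.006,0.0005,0],[0.009,0.0005,0],[0.0115,0.0005,0],[0.0115,0.0005,0]], "turn": [[0,0,0],[0,0,0],[0,0,0],[0,0,0],[0,0,0]], "gripper": [1,1,1,1,1]}}

```text
t: 18.63
eef_pos: [0.5159, 0.0072, 0.033]
tcp_rot: [1.976, 1.569, -2.888]
wrist_force: [-0.5, 0.1, -1.2]
grip_width: 0.0224
```

```bash
python3 - <<'E'
from h import *
yw=-.151; P=(.6240,-.0090,yw)
t=T2(*P,[[-.109,0,0]])[0]; plan((t[0],t[1],.0244),90+np.degrees(yw)); s=r.state(); print(np.round(s['wrist_force'],2),np.round(s['wrist_torque'],3))
E
```

```text
t 18.6333 p [0.5159 0.0072 0.033 ] psi 81.33 q [ 0.329  0.443 -0.496 -0.    -0.634 -2.051] F [-0.5  0.1 -1.2] w 0.0224
  delta [ 0.0086 -0.0003  0.0003] turn [-0.0004 -0.0006 -0.0014] dist 0.009 rows 0.2070367179750082 0.012834535124811638
[-0.46  0.1  -1.25] [0.015 0.113 0.022]
```

Emit:
{"op": "step_arm", "data": {"delta_pos": [[0.002,0,0],[0.004,0,0],[0.005,0,0],[0.005,0,0]], "turn": [[0,0,0],[0,0,0],[0,0,0],[0,0,0]], "gripper": [1,1,1,1]}}

```text
t: 18.97
eef_pos: [0.5163, 0.0073, 0.0285]
tcp_rot: [1.978, 1.57, -2.886]
wrist_force: [1.1, -0.3, -1.2]
grip_width: 0.023
```

```bash
python3 - <<'E'
from h import *
yw=-.151; P=(.6240,-.0090,yw)
t=T2(*P,[[-.109,0,0]])[0]; plan((t[0],t[1],.0244),90+np.degrees(yw)); s=r.state(); print(np.round(s['wrist_force'],2),np.round(s['wrist_torque'],3))
E
```

```text
t 18.9667 p [0.5163 0.0073 0.0285] psi 81.33 q [ 0.329  0.45  -0.5   -0.    -0.622 -2.051] F [ 1.1 -0.3 -1.2] w 0.023
  delta [0.0041 0.0001 0.0001] turn [-0.0003 -0.0002 -0.0005] dist 0.004 rows 0.09919864722954447 0.0048553205984360765
[ 1.08 -0.34 -1.21] [0.014 0.139 0.042]
```

Emit:
{"op": "step_arm", "data": {"delta_pos": [[0.0015,0,0],[0.003,0,0],[0.004,0,0],[0.004,0,0],[0.004,0,0]], "turn": [[0,0,0],[0,0,0],[0,0,0],[0,0,0],[0,0,0]], "gripper": [1,1,1,1,1]}}

```text
t: 19.38
eef_pos: [0.5165, 0.0073, 0.0248]
tcp_rot: [-1.487, 1.571, -0.067]
wrist_force: [-0.1, 0.2, -0.6]
grip_width: 0.0228
```

```bash
python3 - <<'E'
from h import *
yw=-.151; P=(.6240,-.0090,yw)
a=avg('top',3); b=avg('scene',3)
pickle.dump((a,b),open('av7.pkl','wb'))
t=T2(*P,[[-.109,0,0]])[0]; plan((t[0],t[1],.0244),90+np.degrees(yw)); s=r.state(); print(np.round(s['wrist_force'],2),np.round(s['wrist_torque'],3))
zoom(b,295,225,75,55,10,'s13y.png')
E
```

```text
t 19.6833 p [0.5165 0.0074 0.0249] psi 81.34 q [ 0.329  0.456 -0.503 -0.    -0.612 -2.051] F [-0.5  0.5 -0.8] w 0.0227
  delta [0.0005 0.0003 0.    ] turn [-0.0002  0.0001  0.0001] dist 0.001 rows 0.01313524856876775 0.002034036070469634
[-0.52  0.55 -0.82] [ 0.029  0.113 -0.007]
```

View pics/s13y.png

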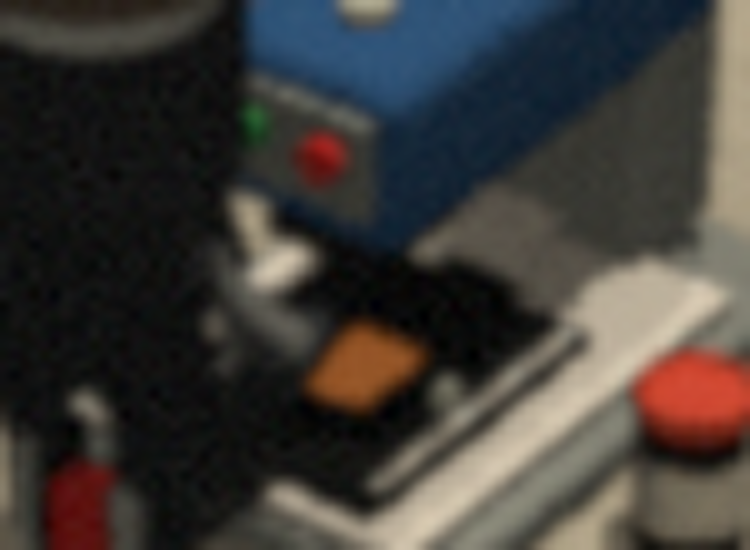

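Emit:
{"op": "step_arm", "data": {"delta_pos": [[0.0005,0,0],[0.001,0,0],[0.001,0,0]], "turn": [[0,0,0],[0,0,0],[0,0,0]], "gripper": [1,1,1]}}

```text
t: 19.93
eef_pos: [0.5165, 0.0074, 0.0243]
tcp_rot: [-1.589, 1.571, -0.169]
wrist_force: [-2.9, 0.6, 4.6]
grip_width: 0.023
```

Emit:
{"op": "step_arm", "data": {"delta_pos": [[0,0,0],[0,0,0],[0,0,0],[0,0,0],[0,0,0],[-0.006,0,0],[-0.02,0,0],[-0.045,0,0],[-0.08,0,0],[-0.1,0,0]], "turn": [[0,0,0],[0,0,0],[0,0,0],[0,0,0],[0,0,0],[0,0,0],[0,0,0],[0,0,0],[0,0,0],[0,0,0]], "gripper": [0.7,0.5,0.4,0.4,0.4,0.4,0.4,0.4,0.4,0.4]}}

```text
t: 20.77
eef_pos: [0.5178, 0.0075, 0.1272]
tcp_rot: [-1.319, 1.567, 0.102]
wrist_force: [0.7, 0.5, -0.1]
grip_width: 0.051
```

```bash
python3 - <<'E'
from h import *
yw=-.151; P=(.6240,-.0090,yw)
b=avg('scene',3); a=avg('top',2)
pickle.dump((a,b),open('av8.pkl','wb'))
plan((.40,-.10,.25),90+np.degrees(yw))
zoom(b,280,215,90,70,8.5,'s14.png')
for n in ('carrier','handle','tread','pedal_unit'):
    for p in (a,b): print(n,[(np.round(m['xyz'],4).tolist(),round(m['score'],2)) for m in mark_of(n,p)][:2])
E
```

```text
t 21.0167 p [0.5158 0.0072 0.1235] psi 81.32 q [ 3.290e-01  3.110e-01 -4.060e-01 -1.000e-03 -8.550e-01 -2.051e+00] F [-0.2 -0.8 -0.4] w 0.0513
  delta [-0.1264  0.0984 -0.1235] turn [-0.0006 -0.     -0.001 ] dist 0.202 rows 4.850617857033109 0.008904464693650244
carrier [([0.6246, -0.0087, 0.0218], 0.71)]
carrier [([0.6253, -0.0119, 0.0206], 0.97)]
handle []
handle [([0.5149, 0.0016, 0.0387], 0.85), ([0.6267, -0.0104, 0.0017], 0.26)]
tread [([0.5111, -0.2643, 0.0753], 0.55)]
tread [([0.5107, -0.26, 0.0733], 0.93), ([0.5446, -0.2632, 0.0011], 0.41)]
pedal_unit [([0.5434, -0.2622, -0.0001], 0.59), ([0.6953, -0.0218, 0.036], 0.51)]
pedal_unit [([0.5438, -0.2648, -0.0005], 0.6)]
```

View pics/s14.png

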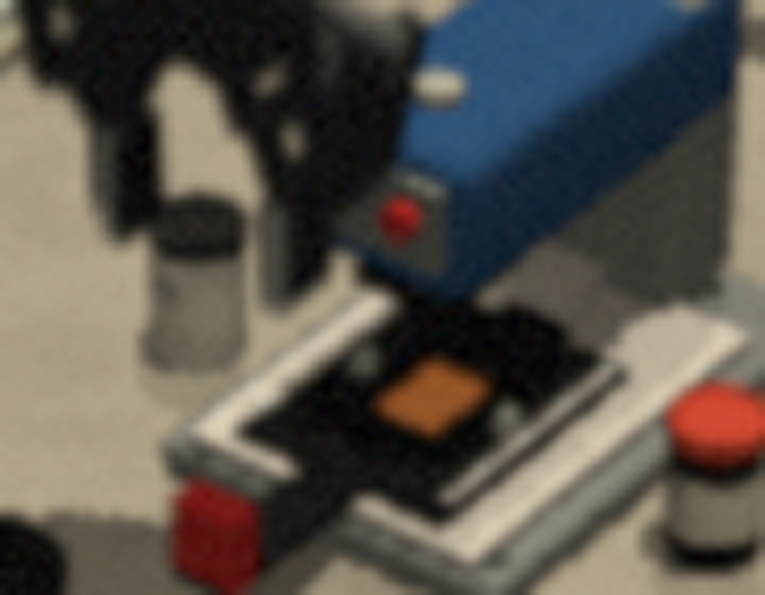

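Emit:
{"op": "step_arm", "data": {"delta_pos": [[-0.005,-0.001,-0.008],[-0.01,-0.003,-0.025],[-0.016,-0.007,-0.055],[-0.016,-0.012,-0.09],[-0.016,-0.017,-0.125],[-0.016,-0.022,-0.16],[-0.016,-0.027,-0.2],[-0.016,-0.032,-0.235],[-0.016,-0.035,-0.258],[-0.016,-0.036,-0.268]], "turn": [[0,0,0],[0,0,0],[0,0,0],[0,0,0],[0,0,0],[0,0,0],[0,0,0],[0,0,0],[0,0,0],[0,0,0]], "gripper": [0.4,0.4,0.6,0.8,1,1,1,1,1,1]}}

```text
t: 22.25
eef_pos: [0.5111, -0.2665, 0.1399]
tcp_rot: [-2.785, 1.57, -1.369]
wrist_force: [0.0, 0.3, 0.7]
grip_width: -0.0004
```

```bash
python3 - <<'E'
from h import *
b=avg('scene',2); a=avg('top',1)
pickle.dump((a,b),open('av9.pkl','wb'))
plan((.512,-.263,.085),81.3)
zoom(b,280,200,190,140,4.2,'s15.png')
E
```

```text
t 22.4 p [ 0.5113 -0.2636  0.1397] psi 81.24 q [-0.195  0.383 -0.243 -0.    -0.945 -1.529] F [ 0.8  0.7 -0.1] w 0.0001
  delta [ 0.0547 -0.0007  0.0007] turn [-0.0011  0.0002 -0.0003] dist 0.055 rows 1.3131357915628157 0.009082947579293755
```

View pics/s15.png

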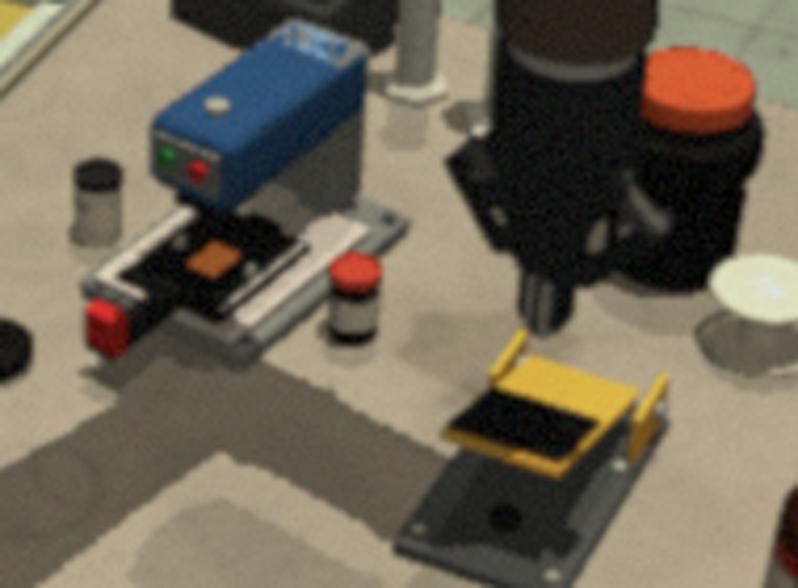

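Emit:
{"op": "step_arm", "data": {"delta_pos": [[0.015,0,0],[0.035,0,0],[0.052,0,0],[0.06,0,0],[0.066,0,0],[0.072,0.001,0],[0.078,0.002,0],[0.083,0.004,0],[0.086,0.005,0],[0.086,0.005,0]], "turn": [[0,0,0],[0,0,0],[0,0,0],[0,0,0],[0,0,0],[0,0,0],[0,0,0],[0,0,0],[0,0,0],[0,0,0]], "gripper": [1,1,1,1,1,1,1,1,1,1]}}

```text
t: 23.23
eef_pos: [0.5078, -0.2624, 0.0552]
tcp_rot: [-1.839, 1.568, -0.418]
wrist_force: [-0.2, 1.2, 7.8]
grip_width: -0.0003
```

```bash
python3 - <<'E'
from h import *
b=avg('scene',1)
plan((.506,-.263,.045),81.3)
zoom(b,280,200,190,140,4.2,'s16.png')
E
```

```text
t 23.2833 p [ 0.5079 -0.2624  0.0555] psi 81.4 q [-1.930e-01  4.790e-01 -3.420e-01  1.000e-03 -7.460e-01 -1.528e+00] F [-1.6  1.2  7. ] w -0.0003
  delta [ 0.0105  0.0018 -0.0008] turn [ 0.0017 -0.0008  0.0031] dist 0.011 rows 0.2565243057123525 0.02892501884059068
```

View pics/s16.png

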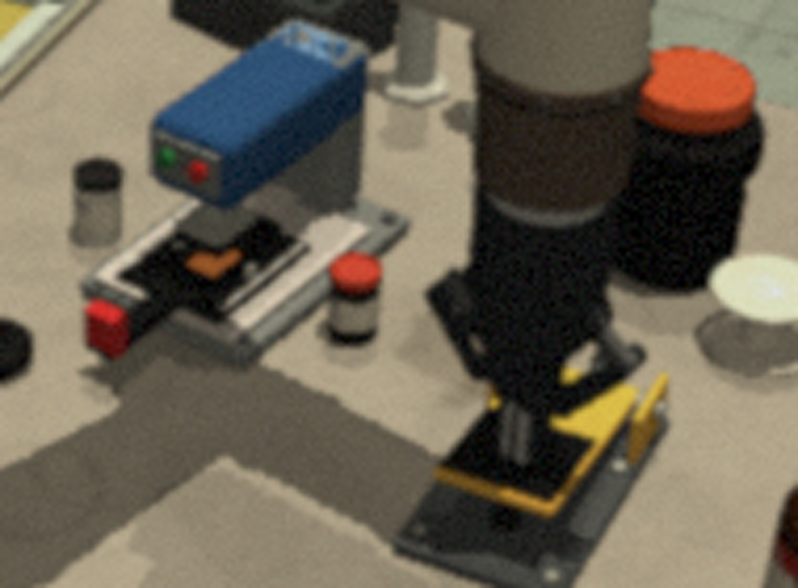

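Emit:
{"op": "step_arm", "data": {"delta_pos": [[0.004,0.001,0],[0.007,0.001,0],[0.009,0.0015,0],[0.01,0.002,0],[0.01,0.002,0]], "turn": [[0,0,0],[0,0,0],[0,0,0],[0,0,0],[0,0,0]], "gripper": [1,1,1,1,1]}}

```text
t: 23.7
eef_pos: [0.5061, -0.2624, 0.0461]
tcp_rot: [-1.872, 1.567, -0.451]
wrist_force: [-1.6, -0.2, 10.0]
grip_width: -0.0003
```

Emit:
{"op": "step_arm", "data": {"delta_pos": [[0.0015,0,0],[0.003,0,0],[0.003,0,0]], "turn": [[0,0,0],[0,0,0],[0,0,0]], "gripper": [1,1,1]}}

```text
t: 23.95
eef_pos: [0.5061, -0.2624, 0.0456]
tcp_rot: [-2.049, 1.567, -0.628]
wrist_force: [-6.2, 3.4, 22.5]
grip_width: -0.0002
```

Emit:
{"op": "step_arm", "data": {"delta_pos": [[0.0005,0,0],[0.0005,0,0],[0.0005,0,0],[0.0005,0,0],[0.0005,0,0],[0.0005,0,0],[0.0005,0,0],[0.0005,0,0],[0.0005,0,0],[0.0005,0,0]], "turn": [[0,0,0],[0,0,0],[0,0,0],[0,0,0],[0,0,0],[0,0,0],[0,0,0],[0,0,0],[0,0,0],[0,0,0]], "gripper": [1,1,1,1,1,1,1,1,1,1]}}

```text
t: 24.78
eef_pos: [0.5062, -0.2625, 0.0456]
tcp_rot: [-2.009, 1.566, -0.587]
wrist_force: [-7.4, 4.4, 25.1]
grip_width: -0.0003
```

```bash
python3 - <<'E'
from h import *
b=avg('scene',1)
plan((.506,-.263,.045),81.3)
zoom(b,280,200,190,140,4.2,'s17.png')
print([(np.round(m['xyz'],4).tolist(),round(m['score'],2)) for m in mark_of('tread',b)][:2])
E
```

```text
t 24.8333 p [ 0.5062 -0.2625  0.0456] psi 81.47 q [-0.193  0.49  -0.356  0.003 -0.72  -1.528] F [-6.5  4.3 24.7] w 0.0001
  delta [ 0.0006  0.0001 -0.0005] turn [ 0.003  -0.0019  0.0041] dist 0.001 rows 0.019332630423906844 0.04363011896476897
[([0.5055, -0.2611, 0.0472], 0.81)]
```

View pics/s17.png

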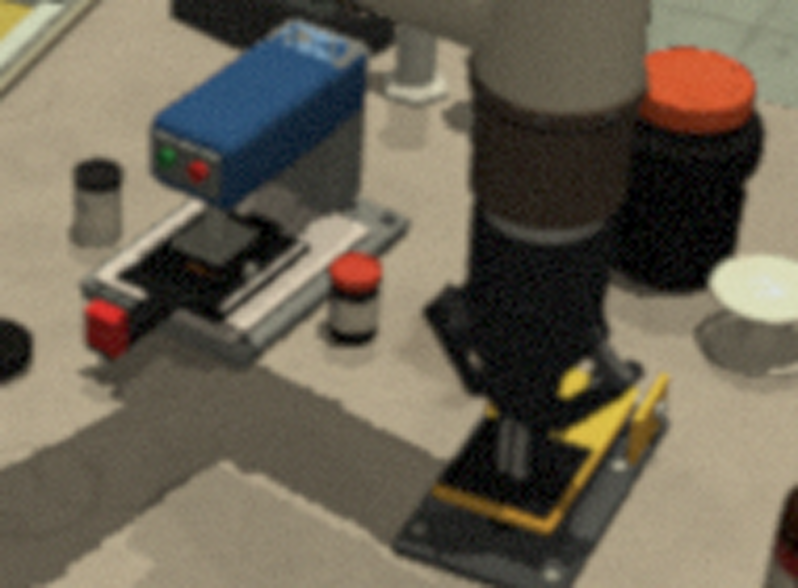

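Emit:
{"op": "step_arm", "data": {"delta_pos": [[0,0,0],[0,0,0],[0,0,0],[0,0,0],[0,0,0],[0,0,0],[0,0,0],[0,0,0],[0,0,0],[0,0,0]], "turn": [[0,0,0],[0,0,0],[0,0,0],[0,0,0],[0,0,0],[0,0,0],[0,0,0],[0,0,0],[0,0,0],[0,0,0]], "gripper": [1,1,1,1,1,1,1,1,1,1]}}

```text
t: 25.72
eef_pos: [0.5061, -0.2625, 0.0456]
tcp_rot: [-2.014, 1.566, -0.592]
wrist_force: [-5.9, 4.8, 24.0]
grip_width: 0.0002
```

Emit:
{"op": "step_arm", "data": {"delta_pos": [[0,0,0],[0,0,0],[0,0,0],[-0.008,-0.001,0],[-0.018,-0.004,0],[-0.028,-0.006,0],[-0.038,-0.007,0],[-0.055,-0.007,0],[-0.08,-0.007,0],[-0.1,-0.007,0]], "turn": [[0,0,0],[0,0,0],[0,0,0],[0,0,0],[0,0,0],[0,0,0],[0,0,0],[0,0,0],[0,0,0],[0,0,0]], "gripper": [1,1,1,1,1,1,1,1,1,1]}}

```text
t: 26.55
eef_pos: [0.5117, -0.263, 0.1416]
tcp_rot: [-2.359, 1.57, -0.939]
wrist_force: [2.2, -0.5, 0.8]
grip_width: -0.0001
```

```bash
python3 - <<'E'
from h import *
b=avg('scene',2); a=avg('top',2)
pickle.dump((a,b),open('av10.pkl','wb'))
plan((.45,-.2,.25),81.3)
zoom(b,120,190,360,200,2.2,'s18.png')
zoom(b,290,215,80,60,9.5,'s18z.png')
zoom(a,270,180,160,110,5,'t18.png')
for n in ('tread','carrier','handle'):
    print(n,[[(np.round(m['xyz'],4).tolist(),round(m['score'],2)) for m in mark_of(n,q)][:2] for q in (a,b)])
E
```

```text
t 26.75 p [ 0.5117 -0.2629  0.1407] psi 81.32 q [-1.930e-01  3.810e-01 -2.430e-01 -1.000e-03 -9.460e-01 -1.529e+00] F [-0.   0.4 -0.1] w -0.0002
  delta [-0.1094  0.0703  0.0529] turn [0.0004 0.0004 0.001 ] dist 0.14 rows 3.3660829354896133 0.009358228477350787
tread [[([0.5097, -0.2644, 0.0726], 0.59), ([0.5615, 0.2615, 0.0021], 0.33)], [([0.5119, -0.2595, 0.0732], 0.94), ([0.6251, -0.0099, 0.0248], 0.19)]]
carrier [[([0.6265, -0.0066, 0.0221], 0.89)], [([0.6239, -0.0107, 0.0242], 0.84), ([0.6886, -0.0182, 0.0364], 0.16)]]
handle [[([0.5152, 0.0068, 0.0394], 0.7)], [([0.5147, 0.006, 0.038], 0.81)]]
```

View pics/s18.png

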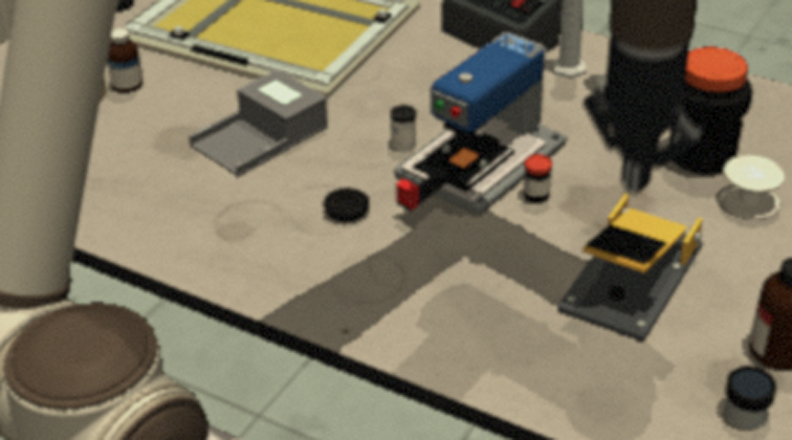

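View pics/s18z.png

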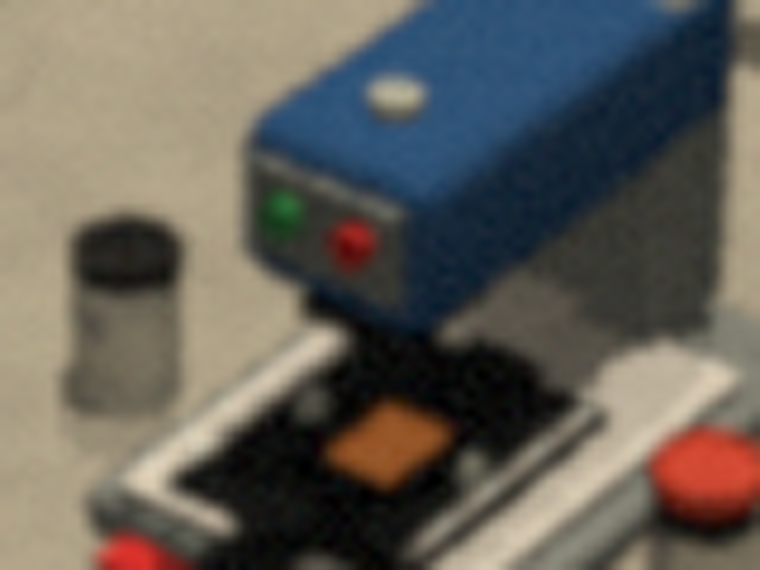

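View pics/t18.png

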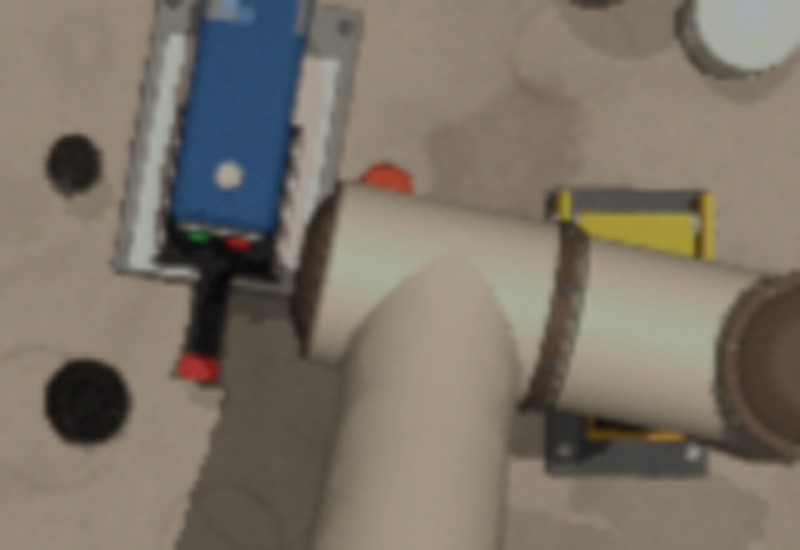

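The pedal is back up (tread at 73 mm), the platen has risen, and both pins show in the carrier's holes at about (312,405) and (468,465) in the zoom. The cap and the two cans by the press are at the same pixels as at the start. I'll hand in now.

```bash
python3 - <<'E'
from h import *
print(r.close_job())
E
```

```text
the job is handed in; nothing more can be done
None
```

The job is done and handed in at about 27 s of the 72 s allowed. The carrier is seated in the press, and the pedal has been pressed, held and released.

**What I did:**
- **Carrier:** I drew it out of the store by the aluminium block and set it on the table turned to the press's heading. I then took it by the red handle, slid it in under the head and lowered it over the pins. It met no resistance until about 5 N of contact at bed height, where I let go.
- **Pedal:** with the shut fingers I pressed it until the force climbed to 22–25 N (12 N holds it at the stop) while the fingertips stayed at 45.6 mm. I held it about 2.1 s and lifted off.

**Last checks:**
- Both pins show in the carrier's holes and it lies on the bed with the handle to the front.
- The tread is back at about 73 mm and the platen has risen.
- The seal cap and the two cans beside the press are at the same image positions as at the start. I did not re-measure the other bystanders one by one, and the arm never went low near them.
- The gripper is clear, about 65 mm above the pedal, with wrist force near zero.

**What disagreed:**
- The scene camera read about 2–3 mm off from the top camera and the arm, so I relied on the top camera for the fit.
- One lift of the held carrier first went about 12 cm the wrong way, at 0.2 m height. It touched nothing.

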